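# Square up a pack of card panels in the twin-knob press

### The job

In the squaring press, turn the two wing knobs clockwise, alternately and in small steps, so that the two jacks push the loose bar squarely (neither end ever more than 7 mm ahead of the other) and the bar pushes the pack of card panels flush against the far fence. Then nip up both jacks evenly by feel, to about 15 N each and never beyond 25 N, swing the lock lever fully round along the rail and let go; leave the phone, tape roll and jar where they are.

Things in the scene. Friction and masses are not known exactly. Their poses are not given: they have to be found in the camera images.
- press: Squaring press fixed to the bench: plywood base 300 x 370 mm, 15 mm thick. Origin: centre of its underside; x points from the near side to the fence, y left, z up. Two aluminium side rails along x, centred at y = +150 and -150 mm, 50 mm wide, tops at z = 40 mm. Nothing on it is higher than 60 mm but the knobs (tops at 90 mm) and the lock's post (84 mm).
- knob_left (a joint): Left wing knob, rad, 0 to 6.5, growing clockwise seen from above; starts from 0 to 0.3. The wing lies at the press's yaw minus this angle. Friction of some 0.18 N m holds it where it is left, loaded or not; turning takes 0.18 N m plus 0.006 N m per N of its jack's push (15 N: 0.09 more). At rest a hand feels the load plus or minus up to that friction. Nipped up, the knobs read about 2.2 to 3.
- knob_right (a joint): Right wing knob, the same as the left one; drives the right jack.
- knob_left_grip (a point): On the left knob's vertical axis, at the height to grip, 78 mm over the bench (press frame x = 30, y = 150 mm). The knob is black plastic: a wing 46 mm long, 14 mm thick, z = 54 to 90 mm, on a disc of 46 mm diameter with its top at z = 56 mm. The point's x runs along the wing.
- knob_right_grip (a point): The same point of the right knob (press frame x = 30, y = -150 mm).
- pack: Pack of corrugated card panels held by a paper band, one rigid block, 130 mm (x) x 200 mm (y) x 30 mm, about 0.35 kg, lying loose on the base between the bar and the fence. Origin: centre of its underside. It starts 2 to 4 mm short of the fence and up to 0.02 rad askew. Flush on the fence its origin is at press x = 60 mm.
- pack_far (a point): Middle of the pack's far face, the one that must lie flush on the fence; 65 mm from the pack's centre, 15 mm up.
- lock (a joint): Lock lever on the right rail, rad, growing clockwise seen from above: near 0 (up to 0.25) it sticks out to the right of the press (its -y); at 1.5, its end stop, it points back along the rail (the press's -x). Stays where left; takes about 0.06 N m. Pivot at press frame x = -70, y = -150 mm.
- lock_post (a point): Middle of the upright black post on the lock lever: 14 mm diameter, 48 mm from the pivot, from z = 54 to 84 mm; this point is at 69 mm. The steel lever arm under it is 55 mm long, 16 mm wide, z = 47 to 55 mm.
- phone: Bystander: white phone, 150 x 74 x 9 mm, lying on the table. Origin: centre of its underside.
- tape: Bystander: roll of tape, 90 mm across, 24 mm high, lying flat. Origin: centre of its underside.
- glue_jar: Bystander: jar with white lid, 60 mm across, 85 mm high, standing. Origin: centre of its underside.
- fence_mid (a point): Middle of the fence's near face (press frame x = 125, y = 0, z = 37 mm). The fence is a fixed aluminium bar across the far side of the press, 250 mm long, top at z = 60 mm; its face is square to the press's x.
- bar: The loose pressing bar: aluminium, 20 mm (x) x 240 mm (y) x 30 mm, 0.4 kg, lying on the press's base between the jack tips and the pack, 2 to 6 mm ahead of them at first. Origin: centre of its underside. Its y axis runs along it; the angle between it and the press's y is the skew. Its ends are counted at the tips, 220 mm apart (1 mm of lead = 0.0045 rad).
- jack_left: Left jack: a steel nut that the left knob drives along the left rail towards the fence, 6 mm per rad. Origin: 15 mm over the bench, on the rail's centre line (press y = 150 mm), at press x = -38.5 mm when the knob reads 0. It carries the sprung tip that pushes the left end of the bar from behind, at press y = 110 mm.
- jack_right: Right jack, mirror image, driven by the right knob; its tip pushes the right end of the bar at press y = -110 mm.
- jack_left_face (a point): Where the face of the left jack's tip stands unloaded, give or take 1.5 mm along x: the tips were set by an earlier user, each for itself, and it cannot be seen how far, so the pressure must be felt at the knob. Each tip is sprung, 8 N per mm, up to 6 mm, and swivels 3 mm sideways. Face 14 mm wide, z = 21 to 39 mm.
- jack_right_face (a point): The same for the right jack's tip.

How it is judged:
On the way, in this order (a step that is already met when the one before it is completed fails the run):
1. the pack is flush on the fence, the bar is square behind it (ends within 4 mm) and each jack presses it with 8 to 22 N (x of pack_far in the frame of press above 0.1235 m and angle between the y axis of pack and the y axis of press, either way round below 0.01 rad and angle between the y axis of bar and the y axis of press, either way round below 0.018 rad and contact force between jack_left and bar between 8 and 22 N and contact force between jack_right and bar between 8 and 22 N), for 0.2 s.
2. the lock lever is swung round along the rail (value of joint lock above 1.25 rad), for 0.2 s.
At the end, for the whole second after the job is handed in: The pack's far face lies on the fence (within 1.5 mm, 0.01 rad), the bar behind it is square (ends within 4 mm, 0.018 rad), each jack presses the bar with 8 to 22 N, and the lock lever is swung to at least 1.25 rad; all at rest (all of step 1 and value of joint lock above 1.25 rad and linear speed of pack below 0.01 m/s); the robot touches nothing.
It fails at once if one end of the bar gets more than 7 mm ahead of the other (0.032 rad of skew) (angle between the y axis of bar and the y axis of press, either way round above 0.0325 rad).
It fails at once if a jack presses the bar with more than 27 N (the card edges crush) (contact force between any of jack_left, jack_right and bar above 27 N).
It fails at once if a bystander is disturbed (distance of any of phone, tape, glue_jar from where it was at the start of the episode above 0.02 m).
It also fails if it takes over 72 s, if anything falls off the work surface, if the arm or the gripper's body presses on something with over 40 N, if the wrist force passes 120 N, or if a joint passes its speed limit or range.

### The arm

A 6-joint arm with a two-finger parallel gripper is mounted at the origin on the work surface. World frame = base frame: x ahead of the robot, y to its left, z up, the work surface at z = 0. Lengths are in m, angles in rad, forces in N, time in s.
With the tool pointing down it reaches from about 0.3 to 0.775 m from the base axis. Payload 14.6 kg.
Tool frame: the origin (TCP) lies at the very end of the fingers, on their centre line; the grasp point (between the pads) lies 19 mm behind it (ctrl.hold_point_z is the z of the grasp point in the tool frame, in m); z points along the fingers, y is the line along which they close (so a half turn about z gives the same grasp; the last joint's range is limited). The gripper opens to 94 mm and grips with 3 to 60 N. Pads are 16 mm wide; open, the fingers measure 119 mm over their backs; the gripper's body (75 mm by 177 mm) begins 78 mm behind the grasp point.
Start: joints at [1.093, 0.3, 1.521, -0, 1.321, -0.067], TCP at [0.22, 0.504, 0.205] pointing down, gripper open.
Joint ranges: [-3.03, 3.03], [-0.79, 2.21], [0.23, 2.52], [-1.04, 4.18], [0, 3.07], [-2.55, 2.55]. Speed limits (rad/s): [2.22, 2.22, 2.57, 3.14, 3.14, 3.14].

### API

Orientations are given as a unit quaternion [w, x, y, z].
In Python, from station import ctrl gives the robot as it stands.
- The arm moves only by the tool apply_moves, never from a script. Its argument "increments" is one flat list of numbers, 7 for each row, row after row: the turn, a rotation vector about the tool's x, y, z in units of 8 degrees (1.0 is 8 degrees), then the shift along the tool's x, y, z in m, then the closure, from -1 (fully open) to 1 (shut). In form: [rx, ry, rz, tx, ty, tz, gripper, rx, ry, rz, tx, ty, tz, gripper, ...]. A call has 1 to 10 rows; each row shifts and turns the commanded pose from where the row before left it, along the tool's axes as they then stand; what a row does not reach is not made up. A row lasts 1/10 s, in which the tool goes at most 50 mm and 8.59 degrees, less where a joint would pass 70% of its speed; a pose out of reach is approached as far as the arm can. A call with a gripper value outside its range is refused whole. The fingers move at their own pace and stop on an object; the grip force is fixed at half the most. Time passes only in rows, so rows that do not move let the fingers close. It gives the time, the measured TCP pose, the force, the opening and the grip force at its end, in the units of the state.
- ctrl.state(): the state, without advancing time (a new reading comes with each control period).
- ctrl.grab_frame(name): name is "scene" or "top"; returns a dict with "color" (480x640x3 uint8, red, green, blue), "fovy" (degrees; the focal length in pixels is half the picture's height over the tangent of half this angle, whatever the lens; pixels are square), "cx", "cy" (the principal point, pixels), "extrinsics" (4x4, takes a point from world to camera coordinates). Camera axes: x right, y down, z forward; pixel columns grow to the right and rows downward; lengths in m; the calibration is good to about 2 mm. A picture is of the moment at which its call begins. There is no depth.
- ctrl.finish_job(): hands the job in; it is judged then, once.
The state is a dict: "clock": time; "qpos": joint angles; "joint_velocities": joint speeds; "joint_efforts": joint torques, N m; "tcp_pos": TCP position; "tool_rot": TCP orientation; "contact_force": force on the tool from outside, world axes, zero at the start; "torque": the same for the moment, N m; "width": finger opening in m; "grasp_force": force on a finger pad.
Only numpy, scipy, OpenCV 4.12 (cv2) and the standard library are available. Lean on these libraries where they do the work, as an engineer would, in place of code of your own. Each camera call takes 0.05 s, during which the arm holds its last target. There are 200 camera calls.

## Working session

There is one attempt and no reset: what is moved stays moved. The work goes in short steps, Python scripts to look and compute and a tool call to move; the robot and the scene stay as the last step left them, time stands still between calls to the robot, and variables do not carry over. Pictures are saved under pics/ and viewed, at most 10 in all, crops included, and the job is handed in when it is done.

Besides the shell and the picture viewer there is one more tool, called after "Call:" by a JSON object that holds its "api" and its "payload", one argument or row to a line. apply_moves: Moves the arm, as the interface text tells. Its arguments: {"type":"object","properties":{"increments":{"type":"array","items":{"type":"number"}}},"required":["increments"]}

```bash
mkdir -p pics; ls; python3 - <<'E'
from station import ctrl
import cv2
for n in("scene","top"):
    f=ctrl.grab_frame(n); cv2.imwrite(f"pics/{n}0.png",f["color"][:,:,::-1]); print(n,f["fovy"],f["cx"],f["cy"],f["extrinsics"].round(4).tolist())
print(ctrl.state())
E
```

```text
pics
scene 44.52645313600265 316.7443026173655 245.7761727159597 [[-0.4233, 0.9057, -0.0215, 0.2522], [0.4975, 0.2126, -0.841, -0.2022], [-0.7572, -0.3667, -0.5406, 1.6177], [0.0, 0.0, 0.0, 1.0]]
top 50.13228093650767 323.70038313461896 239.73168000428447 [[-0.0162, -0.9996, -0.0212, 0.0152], [-0.9888, 0.0191, -0.1479, 0.5428], [0.1483, 0.0186, -0.9888, 1.2312], [0.0, 0.0, 0.0, 1.0]]
{'clock': 0.1, 'qpos': array([ 1.09339553e+00,  3.00413474e-01,  1.52153041e+00, -4.41882879e-06,
        1.32065675e+00, -6.65945323e-02]), 'joint_velocities': array([ 0.00057996, -0.00144288, -0.00283609,  0.00226742,  0.00066633,
        0.00050726]), 'joint_efforts': array([-1.75028534e-03, -5.32655454e+01, -3.53275430e+01,  7.08151306e-02,
        2.35723250e-02, -3.96728069e-05]), 'tcp_pos': array([0.21953715, 0.50403496, 0.20493936]), 'tool_rot': array([-1.33337686e-04,  2.03961272e-01,  9.78978828e-01, -4.86034035e-04]), 'contact_force': array([-0.17716894,  0.40815335, -0.48983857]), 'torque': array([-0.00463056, -0.01533971,  0.02709387]), 'grasp_force': 0.0, 'width': 0.09441972621183585}
```

View pics/top0.png

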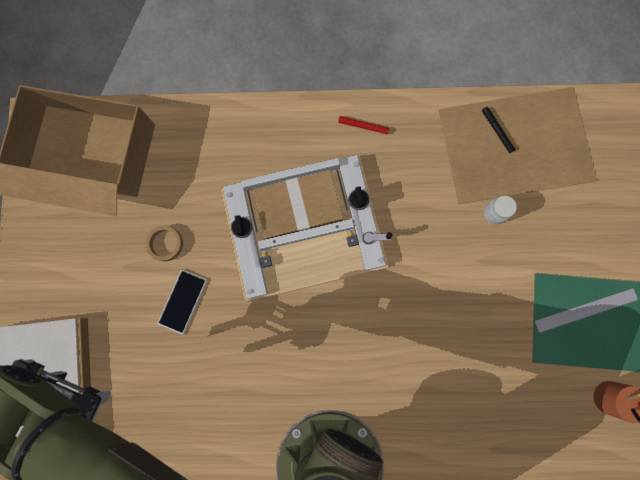

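View pics/scene0.png

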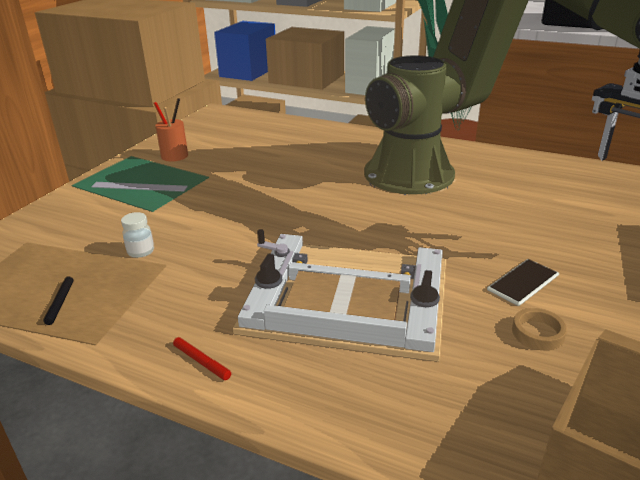

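The top view shows the press with its left knob at about (241,226), right knob at (359,198), and lever from pivot (369,238) to post (388,236). The jar is at (500,209), tape at (165,243) and phone at (183,301). Next I'll measure the press.

```bash
cat > h.py <<'E'
from station import ctrl
import cv2, numpy as np
def cam(n):
    f=ctrl.grab_frame(n); h=f["color"].shape[0]; F=h/2/np.tan(np.radians(f["fovy"])/2)
    return f["color"],dict(F=F,c=np.array([f["cx"],f["cy"]]),E=np.array(f["extrinsics"]))
def ray(K,uv):
    d=np.append((np.array(uv,float)-K["c"])/K["F"],1); R=K["E"][:3,:3]; return -R.T@K["E"][:3,3], R.T@d
def onz(K,uv,z):
    o,d=ray(K,uv); return (o+d*(z-o[2])/d[2])
def proj(K,p):
    q=K["E"][:3,:3]@np.array(p)+K["E"][:3,3]; return K["F"]*q[:2]/q[2]+K["c"]
E
python3 - <<'E'
from h import *
im,K=cam("top")
g=im.max(2)
m=((g<60)).astype(np.uint8); 
n,l,s,c=cv2.connectedComponentsWithStats(m)
for i in range(1,n):
    x,y,w,h,a=s[i]
    if 210<x<400 and 150<y<310 and a>8: print("dark",s[i],c[i].round(1),onz(K,c[i],.07).round(4))
crop=cv2.resize(im[145:310,210:410],None,fx=4,fy=3.6364,interpolation=cv2.INTER_CUBIC)
crop=cv2.resize(im[150:300,210:410],None,fx=4,fy=4,interpolation=cv2.INTER_CUBIC)
cv2.imwrite("pics/topc.png",crop[:,:,::-1])
im,K=cam("scene")
g=im.max(2);m=((g<60)).astype(np.uint8); 
n,l,s,c=cv2.connectedComponentsWithStats(m)
for i in range(1,n):
    x,y,w,h,a=s[i]
    if 230<x<450 and 225<y<360 and a>8: print("sdark",s[i],c[i].round(1),onz(K,c[i],.07).round(4))
crop=cv2.resize(im[220:365,230:450],None,fx=3.6,fy=3.6,interpolation=cv2.INTER_CUBIC)
cv2.imwrite("pics/scenec.png",crop[:,:,::-1])
E
```

```text
dark [349 187  20  21 294] [359.  198.1] [ 0.6398 -0.0829  0.07  ]
dark [232 216  20  20 306] [241.3 226.2] [0.5758 0.2054 0.07  ]
dark [386 232   6   7  29] [388.7 235.2] [ 0.5467 -0.1523  0.07  ]
sdark [258 230   6  14  69] [260.8 236. ] [ 0.5477 -0.1493  0.07  ]
sdark [256 254  24  30 437] [267.8 271.2] [ 0.6534 -0.074   0.07  ]
sdark [412 271  26  31 402] [424.9 290. ] [0.5926 0.2146 0.07  ]
```

View pics/topc.png

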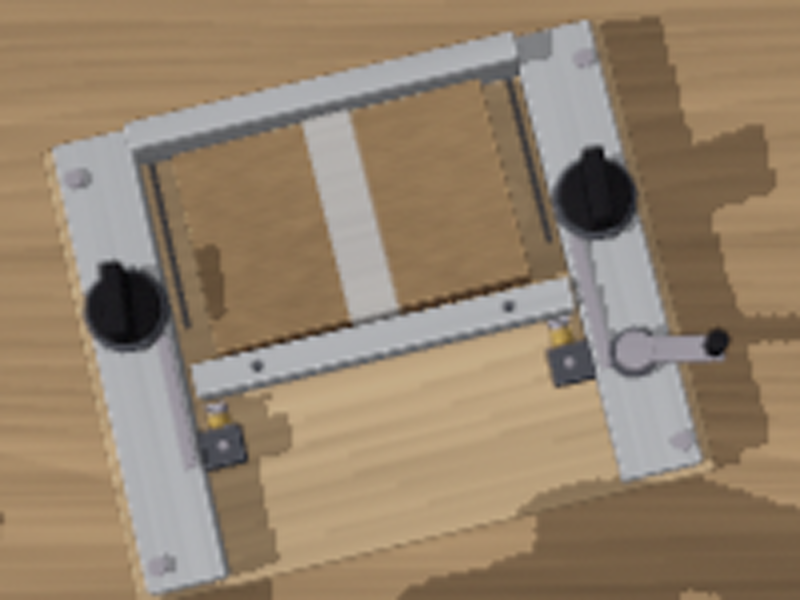

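View pics/scenec.png

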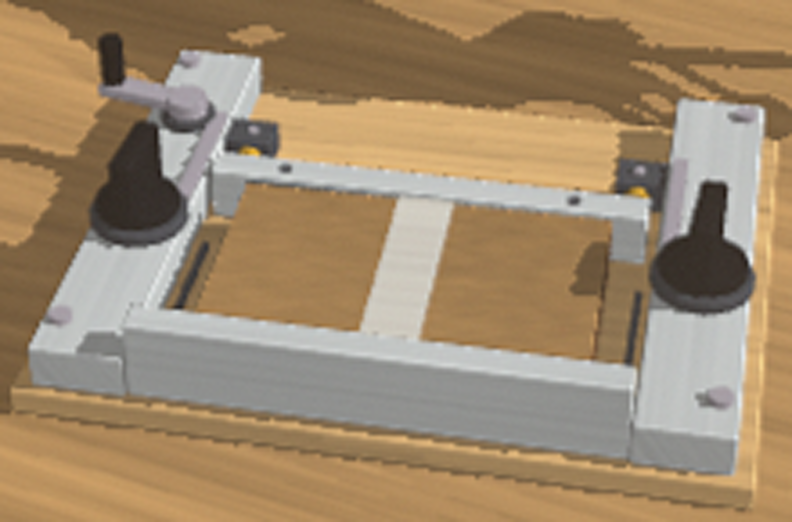

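The crops show the rail corners clearly, so I'll fit the press pose from them and check it against the knobs and the lock post.

```bash
cat >> h.py <<'E'
def P(pose,x,y):
    a=pose[2]; return np.array([pose[0]+x*np.cos(a)-y*np.sin(a),pose[1]+x*np.sin(a)+y*np.cos(a)])
def inv(pose,p):
    a=pose[2]; d=np.array(p[:2])-pose[:2]; return np.array([np.cos(a)*d[0]+np.sin(a)*d[1],-np.sin(a)*d[0]+np.cos(a)*d[1]])
E
python3 - <<'E'
from h import *
from scipy.optimize import least_squares
_,K=cam("top");_,S=cam("scene")
t=lambda x,y:(210+x/4-.4,150+y/4-.4)
s=lambda x,y:(230+x/3.6-.4,220+y/3.6-.4)
# rail corners z=.04 in (x,y)press
C=[((.15,.175),t(52,150)),((-.15,.175),t(150,594)),((-.15,.125),t(226,574)),((.15,-.175),t(590,20)),((-.15,-.175),t(702,460)),((-.15,-.125),t(625,480))]
D=[((.15,.175),s(737,432)),((.15,.125),s(633,428)),((-.15,.175),s(763,107)),((-.15,.125),s(680,100)),((.15,-.175),s(32,347)),((-.15,-.125),s(260,58)),((-.15,-.175),s(183,52))]
def r(p,which=2):
    o=[]
    for KK,L in ((K,C),(S,D))[:which] if which!=3 else ((S,D),): o+=[proj(KK,[*P(p,*q),.04])-u for q,u in L]
    return np.concatenate(o)
for w in(1,3,2):
    q=least_squares(r,[.58,.06,.2],args=(w,)); print(w,q.x.round(4),r(q.x,w).round(1).tolist())
p=q.x; np.save("pose.npy",p)
print("knobs",P(p,.03,.15),P(p,.03,-.15),"pivot",P(p,-.07,-.15))
for n,a in(("L",(126,310)),("R",(595,196))): print(n,inv(p,onz(K,t(*a),.054)))
post=inv(p,onz(K,(388.7,235.2),.072)); print("post",post, "ang",np.arctan2(-(post[0]+.07),-(post[1]+.15)), np.hypot(post[0]+.07,post[1]+.15))
for n,a in(("Lfar",(98,270)),): pass
# bar top face z=.045 corners
for a in((192,367),(197,398),(568,278),(574,310)): print("bar",inv(p,onz(K,t(*a),.045)))
# wing top ends z .09
for n,a,b in(("L",(110,268),(128,318)),("R",(594,152),(597,205))): 
    print(n,[inv(p,onz(K,t(*u),.09)) for u in (a,b)])
E
```

```text
1 [0.5832 0.0575 0.2193] [-0.7, -3.4, -0.2, 1.5, 0.7, 1.7, -0.9, -2.9, 0.8, 1.4, 0.2, 1.2]
3 [0.5802 0.0591 0.2245] [1.4, 3.2, 0.1, 0.5, 0.6, -2.4, -0.5, -2.8, -2.2, 1.7, 0.7, -2.1, -0.0, -2.5]
2 [0.5817 0.0588 0.2232] [-1.4, -2.5, -0.4, 2.4, 0.5, 2.5, -1.7, -2.5, 0.4, 1.7, -0.1, 1.6, 0.8, 3.8, -0.4, 1.1, 0.3, -2.0, -0.8, -2.4, -2.8, 2.1, 0.3, -1.8, -0.4, -2.3]
knobs [0.57772447 0.21174686] [ 0.64412505 -0.08081247] pivot [ 0.54660527 -0.102946  ]
L [0.02811237 0.1474211 ]
R [ 0.02796367 -0.15095424]
post [-0.0811726  -0.19779607] ang 0.22963233375168368 0.04908453049761869
bar [-0.01480637  0.11653426]
bar [-0.03442977  0.11775551]
bar [-0.01651416 -0.12278688]
bar [-0.03694164 -0.12145387]
L [array([0.04777082, 0.14633244]), array([0.01534963, 0.14231355])]
R [array([ 0.04673023, -0.15342143]), array([ 0.01459217, -0.14709891])]
```

```bash
python3 - <<'E'
from h import *
from scipy.optimize import least_squares
_,K=cam("top");_,S=cam("scene")
t=lambda x,y:(210+x/4-.4,150+y/4-.4)
s=lambda x,y:(230+x/3.6-.4,220+y/3.6-.4)
C=[((1,.175),t(52,150)),((-1,.175),t(150,594)),((-1,.125),t(226,574)),((1,-.175),t(590,20)),((-1,-.175),t(702,460)),((-1,-.125),t(625,480))]
D=[((1,.175),s(737,432)),((1,.125),s(633,428)),((-1,.175),s(763,107)),((-1,.125),s(680,100)),((1,-.175),s(32,347)),((-1,-.125),s(260,58)),((-1,-.175),s(183,52))]
def r(p,L): return np.concatenate([proj(KK,[*P(p,q[0]*p[3],q[1]),.04])-u for KK,q,u in L])
A=[(K,*c) for c in C]; B=[(S,*c) for c in D]
for L in(A,B,A+B):
    q=least_squares(r,[.58,.06,.2,.15],args=(L,)); print(q.x.round(4),r(q.x,L).round(1).tolist())
p=q.x; np.save("pose.npy",p[:3])
print("knobs",P(p,.03,.15),P(p,.03,-.15),"pivot",P(p,-.07,-.15))
for n,a in(("L",(126,310)),("R",(595,196))): print(n,inv(p,onz(K,t(*a),.056)))
post=inv(p,onz(K,(388.7,235.2),.072)); print("post",post, "ang",np.arctan2(-(post[0]+.07),-(post[1]+.15)))
for n,a,b in(("L",(110,268),(128,318)),("R",(594,152),(597,205))): 
    print(n,[(inv(p,onz(K,t(*u),.09))).round(4) for u in (a,b)])
E
```

```text
[0.5808 0.057  0.2193 0.1439] [-0.0, -0.2, -0.5, 0.0, 0.4, 0.2, -0.1, 0.3, 0.4, -0.0, -0.2, -0.2]
[0.5821 0.0598 0.2197 0.1425] [1.2, 1.3, 0.1, -1.4, 0.8, 0.3, -0.4, -0.2, -1.3, -0.5, 0.1, 0.0, -0.7, -0.5]
[0.581  0.0586 0.2204 0.1436] [-0.7, -0.1, -1.1, -0.1, -0.2, 0.1, -0.8, 0.2, -0.3, -0.3, -0.8, -0.5, 0.7, 1.1, -0.3, -1.6, 0.4, -0.4, -0.8, -0.8, -1.7, -0.6, -0.1, -0.5, -0.8, -1.0]
knobs [0.57751392 0.21157849] [ 0.64310004 -0.08116451] pivot [ 0.54551904 -0.10302654]
L [0.02793372 0.14725622]
R [ 0.02861432 -0.15063867]
post [-0.07996197 -0.19798586] ang 0.20469449515298013
L [array([0.048 , 0.1465]), array([0.0156, 0.1424])]
R [array([ 0.0478, -0.1533]), array([ 0.0157, -0.147 ])]
```

```bash
cat >> h.py <<'E'
from scipy.spatial.transform import Rotation as R
def st():
    s=ctrl.state(); w,x,y,z=s["tool_rot"]; T=R.from_quat([x,y,z,w]).as_matrix()
    return s,T,np.arctan2(T[1,0],T[0,0])
def go(x,y,z,ang=None,rot_after=0.):
    """total tool-frame shift to target (world), after a clockwise turn of rot_after units; and the turn needed to tool-x angle ang"""
    s,T,a=st(); T=T@R.from_rotvec([0,0,rot_after*np.radians(8)]).as_matrix()
    d=T.T@(np.array([x,y,z])-s["tcp_pos"]); u=None
    if ang is not None: u=((a-ang+np.pi)%(2*np.pi)-np.pi)/np.radians(8)
    tilt=R.from_matrix(T).as_matrix()[:,2]
    print("t",round(s["clock"],2),"tcp",s["tcp_pos"].round(4),"ang",round(a,3),"q6",s["qpos"][5].round(3),"shift",d.round(4),"turn units",u,"z-axis",tilt.round(3),"w",round(s["width"],4))
E
python3 -c "
from h import *
go(.577,.211,.13,3.33,-4.3)"
```

```text
t 0.4 tcp [0.2196 0.5042 0.2053] ang 2.731 q6 -0.067 shift [-0.2957 -0.3553  0.0754] turn units -4.29145539620545 z-axis [-0. -0. -1.] w 0.0938
```

Call:
{"api": "apply_moves", "payload": {
  "increments": [0,0,-0.86,0,0,0,-0.2,0,0,-0.86,0,0,0,-0.2,0,0,-0.86,0,0,0,-0.2,0,0,-0.86,0,0,0,-0.2,0,0,-0.86,0,0,0,-0.2]
}}

```text
clock: 0.9
tcp_pos: [0.2196, 0.5042, 0.2054]
tool_rot: [-0.0, -0.097, 0.995, -0.0]
contact_force: [0.2, -0.4, -0.1]
width: 0.0586
grasp_force: 0.0
```

```bash
python3 -c "
from h import *
go(.577,.211,.13,3.33)"
```

```text
t 0.9 tcp [0.2196 0.5042 0.2054] ang -2.947 q6 -0.672 shift [-0.294  -0.3568  0.0754] turn units 0.04399061872964231 z-axis [-0. -0. -1.] w 0.0586
```

Call:
{"api": "apply_moves", "payload": {
  "increments": [0,0,0,-0.0294,-0.0357,0.0075,-0.2,0,0,0,-0.0294,-0.0357,0.0075,-0.2,0,0,0,-0.0294,-0.0357,0.0075,-0.2,0,0,0,-0.0294,-0.0357,0.0075,-0.2,0,0,0,-0.0294,-0.0357,0.0075,-0.2,0,0,0,-0.0294,-0.0357,0.0075,-0.2,0,0,0,-0.0294,-0.0357,0.0075,-0.2,0,0,0,-0.0294,-0.0357,0.0075,-0.2,0,0,0,-0.0294,-0.0357,0.0075,-0.2,0,0,0,-0.0294,-0.0357,0.0075,-0.2]
}}

```text
clock: 1.9
tcp_pos: [0.577, 0.2075, 0.1302]
tool_rot: [0.0, -0.095, 0.996, 0.0]
contact_force: [0.4, 1.3, 1.3]
width: 0.0561
grasp_force: 0.0
```

```bash
python3 - <<'E'
from h import *
im,K=cam("scene")
cv2.imwrite("pics/s2.png",im[:,:,::-1][130:380,200:520].repeat(2,0).repeat(2,1))
go(.577,.211,.061,3.33)
E
```

```text
t 1.95 tcp [0.5805 0.203  0.1286] ang -2.956 q6 -1.479 shift [0.0019 0.0086 0.0676] turn units -0.01770220713842239 z-axis [-0.    -0.001 -1.   ] w 0.0563
```

View pics/s2.png

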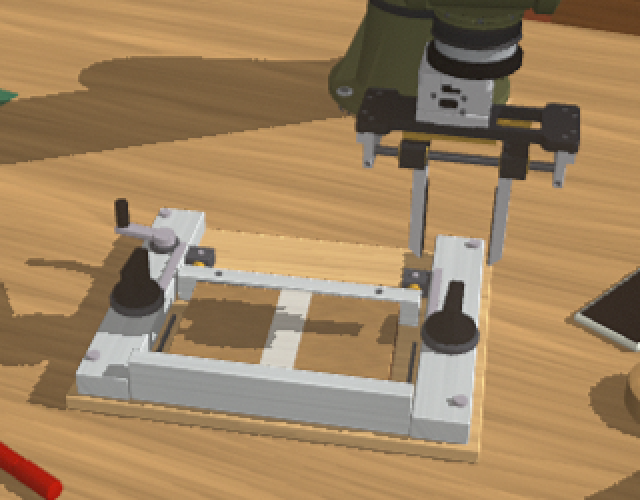

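The fingers are above the left knob, straddling the wing. Next I descend and let the pose settle before closing.

Call:
{"api": "apply_moves", "payload": {
  "increments": [0,0,0,0,0,0.02,-0.2,0,0,0,0,0,0.02,-0.2,0,0,0,0,0,0.01,-0.2,0,0,0,0,0,0,-0.2]
}}

```text
clock: 2.35
tcp_pos: [0.575, 0.209, 0.0792]
tool_rot: [-0.001, -0.095, 0.996, -0.0]
contact_force: [-0.7, 0.1, 0.5]
width: 0.0562
grasp_force: 0.0
```

```bash
python3 -c "
from h import *
go(.577,.211,.061,3.33)"
```

```text
t 2.35 tcp [0.575  0.209  0.0792] ang -2.952 q6 -1.472 shift [-0.0024  0.0016  0.0182] turn units 0.00946440024216348 z-axis [-0.002 -0.001 -1.   ] w 0.0562
```

Call:
{"api": "apply_moves", "payload": {
  "increments": [0,0,0,-0.0024,0.0016,0.018,0.3,0,0,0,0,0,0,1,0,0,0,0,0,0,1,0,0,0,0,0,0,1,0,0,0,0,0,0,1]
}}

```text
clock: 2.85
tcp_pos: [0.578, 0.2112, 0.0634]
tool_rot: [0.001, -0.095, 0.996, 0.0]
contact_force: [-1.5, 0.7, 0.4]
width: 0.0199
grasp_force: 0.0
```

```bash
python3 -c "
from h import *
go(.577,.211,.061,3.33);s=ctrl.state();print(s['contact_force'],s['torque'],s['grasp_force'],s['joint_efforts'])"
```

```text
t 2.85 tcp [0.578  0.2112 0.0634] ang -2.952 q6 -1.47 shift [0.001  0.     0.0024] turn units 0.008808742983762738 z-axis [ 0.001  0.    -1.   ] w 0.0199
[-1.48383439  0.66752862  0.35326232] [ 0.05390345 -0.03359578  0.01588997] 0.0 [ 3.20765062e-02 -6.49222469e+01 -3.15796888e+01 -7.06741557e-03
  8.86595040e-02 -4.59262155e-04]
```

Call:
{"api": "apply_moves", "payload": {
  "increments": [0,0,0,0,0,0,1,0,0,0,0,0,0,1,0,0,0,0,0,0,1]
}}

```text
clock: 3.15
tcp_pos: [0.5782, 0.2103, 0.0633]
tool_rot: [0.001, -0.094, 0.996, -0.0]
contact_force: [0.7, -5.9, 3.3]
width: 0.0137
grasp_force: 29.8
```

```bash
cat >> h.py <<'E'
def feel():
    s,T,a=st(); p=np.load("pose.npy"); tp=s["tcp_pos"]
    print("t",round(s["clock"],2),"tcp",tp.round(4),"press",inv(p,tp).round(4),"F",s["contact_force"].round(1),"Tz",s["torque"].round(3),"e6",s["joint_efforts"][5].round(3),"ang",round(a,4),"k",round((p[2]-a)%np.pi,3),"q6",s["qpos"][5].round(3),"w",round(s["width"],4),"g",round(s["grasp_force"],1))
E
python3 -c "
from h import *
feel()"
```

```text
t 3.15 tcp [0.5782 0.2103 0.0633] press [0.0304 0.1486] F [ 0.7 -5.9  3.3] Tz [-1.001 -0.111 -0.04 ] e6 -0.08 ang -2.9524 k 0.031 q6 -1.47 w 0.0137 g 29.8
```

Call:
{"api": "apply_moves", "payload": {
  "increments": [0,0,0.7,0,-0.0008,0,1,0,0,0.7,0,0,0,1,0,0,0.7,0,0,0,1,0,0,0.7,0,0,0,1,0,0,0.7,0,0,0,1]
}}

```text
clock: 3.65
tcp_pos: [0.5783, 0.2096, 0.0633]
tool_rot: [0.001, 0.151, 0.989, -0.0]
contact_force: [-0.2, -5.6, 4.6]
width: 0.0136
grasp_force: 30.0
```

```bash
python3 -c "
from h import *
feel()"
```

```text
t 3.65 tcp [0.5783 0.2096 0.0633] press [0.0304 0.1478] F [-0.2 -5.6  4.6] Tz [-1.28   0.053  0.189] e6 -1.847 ang 2.8385 k 0.523 q6 -0.978 w 0.0136 g 30.0
```

Call:
{"api": "apply_moves", "payload": {
  "increments": [0,0,0.5,0,0,0,1,0,0,0.5,0,0,0,1,0,0,0.5,0,0,0,1,0,0,0,0,0,0,1]
}}

```text
clock: 4.05
tcp_pos: [0.5782, 0.2093, 0.0633]
tool_rot: [0.001, 0.253, 0.968, -0.001]
contact_force: [-0.6, -8.2, 4.4]
width: 0.0137
grasp_force: 29.9
```

```bash
python3 -c "
from h import *
feel()"
```

```text
t 4.05 tcp [0.5782 0.2093 0.0633] press [0.0302 0.1476] F [-0.6 -8.2  4.4] Tz [-1.49   0.226 -0.021] e6 1.107 ang 2.6303 k 0.732 q6 -0.77 w 0.0137 g 29.9
```

Call:
{"api": "apply_moves", "payload": {
  "increments": [0,0,0,0,0,0,0.2,0,0,0,0,0,0,0.2,0,0,0,0,0,-0.045,0.2,0,0,-0.85,0,0,0,0.2,0,0,-0.85,0,0,0,0.2,0,0,-0.85,0,0,0,0.2,0,0,-0.85,0,0,0,0.2,0,0,-0.8,0,0,0,0.2]
}}

```text
clock: 4.85
tcp_pos: [0.5778, 0.2105, 0.1075]
tool_rot: [0.0, -0.042, 0.999, 0.0]
contact_force: [0.0, -0.1, 0.6]
width: 0.0378
grasp_force: 0.0
```

```bash
python3 -c "
from h import *
feel(); go(.643,-.083,.108,3.21)"
```

```text
t 4.85 tcp [0.5778 0.2105 0.1075] press [0.03   0.1489] F [ 0.  -0.1  0.6] Tz [ 0.051  0.021 -0.023] e6 2.224 ang -3.0585 k 0.137 q6 -1.364 w 0.0378 g 0.0
t 4.85 tcp [0.5778 0.2105 0.1075] ang -3.059 q6 -1.364 shift [-0.0406 -0.2979 -0.0005] turn units 0.10482904221495956 z-axis [ 0.  0. -1.] w 0.0378
```

Call:
{"api": "apply_moves", "payload": {
  "increments": [0,0,0.1,-0.0058,-0.0426,0,0,0,0,0,-0.0058,-0.0426,0,0,0,0,0,-0.0058,-0.0426,0,0,0,0,0,-0.0058,-0.0426,0,0,0,0,0,-0.0058,-0.0426,0,0,0,0,0,-0.0058,-0.0426,0,0,0,0,0,-0.0058,-0.0425,0,0,0,0,0,0,0,0,0,0,0,0,0,0,0,0,0,0,0,0,0.0,0,0]
}}

```text
clock: 5.85
tcp_pos: [0.6379, -0.0834, 0.1074]
tool_rot: [-0.0, -0.032, 0.999, 0.0]
contact_force: [0.3, 0.8, 0.1]
width: 0.047
grasp_force: 0.0
```

```bash
python3 -c "
from h import *
feel(); go(.643,-.083,.063,3.21)"
```

```text
t 5.85 tcp [ 0.6379 -0.0834  0.1074] press [ 0.0244 -0.1511] F [0.3 0.8 0.1] Tz [ 0.058 -0.015  0.009] e6 -0.011 ang -3.0767 k 0.156 q6 -1.823 w 0.047 g 0.0
t 5.85 tcp [ 0.6379 -0.0834  0.1074] ang -3.077 q6 -1.823 shift [-0.0051  0.0001  0.0444] turn units -0.025385410625747944 z-axis [-0.  0. -1.] w 0.047
```

Call:
{"api": "apply_moves", "payload": {
  "increments": [0,0,0,-0.005,0,0.02,0,0,0,0,0,0,0.024,0,0,0,0,0,0,0,1,0,0,0,0,0,0,1,0,0,0,0,0,0,1,0,0,0,0,0,0,1,0,0,0,0,0,0,1]
}}

```text
clock: 6.55
tcp_pos: [0.6436, -0.0829, 0.0648]
tool_rot: [0.001, -0.032, 0.999, 0.001]
contact_force: [0.8, 6.9, 2.6]
width: 0.0139
grasp_force: 29.4
```

```bash
python3 -c "
from h import *
feel()"
```

```text
t 6.55 tcp [ 0.6436 -0.0829  0.0648] press [ 0.0301 -0.1518] F [0.8 6.9 2.6] Tz [ 1.541 -0.16   0.083] e6 0.093 ang -3.0772 k 0.156 q6 -1.821 w 0.0139 g 29.4
```

Call:
{"api": "apply_moves", "payload": {
  "increments": [0,0,0.8,0,0.0008,0,1,0,0,0.8,0,0,0,1,0,0,0.8,0,0,0,1,0,0,0.8,0,0,0,1,0,0,0.8,0,0,0,1,0,0,0.8,0,0,0,1,0,0,0.8,0,0,0,1,0,0,0.8,0,0,0,1]
}}

```text
clock: 7.35
tcp_pos: [0.6432, -0.0839, 0.0648]
tool_rot: [0.001, 0.405, 0.914, -0.0]
contact_force: [-3.0, -2.7, 4.5]
width: 0.0141
grasp_force: 29.5
```

```bash
python3 -c "
from h import *
feel()
im,K=cam('top')
cv2.imwrite('pics/t3.png',cv2.resize(im[150:300,210:410],None,fx=4,fy=4,interpolation=cv2.INTER_CUBIC)[:,:,::-1])"
```

```text
t 7.35 tcp [ 0.6432 -0.0839  0.0648] press [ 0.0295 -0.1527] F [-3.  -2.7  4.5] Tz [-0.586  0.594  0.208] e6 -2.137 ang 2.3074 k 1.055 q6 -0.922 w 0.0141 g 29.5
```

View pics/t3.png

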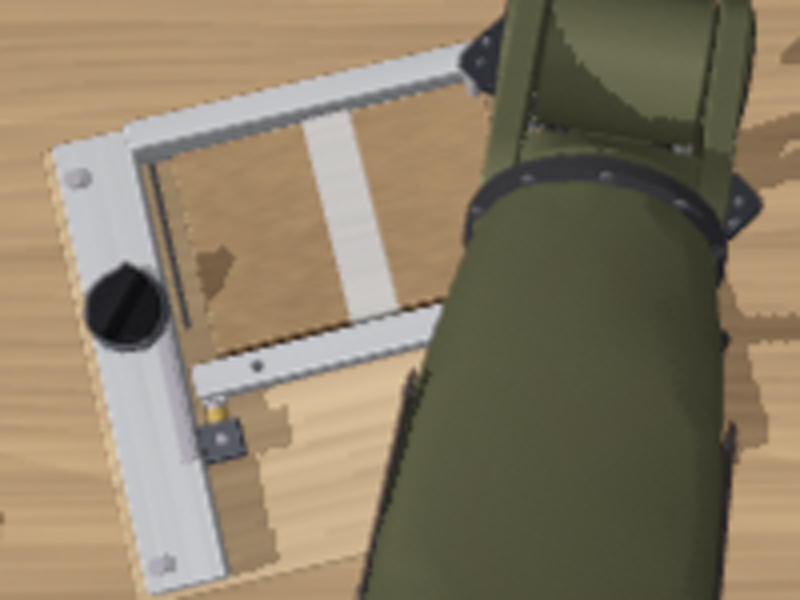

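Call:
{"api": "apply_moves", "payload": {
  "increments": [0,0,0,0,0,0,0.2,0,0,0,0,0,0,0.2,0,0,0,0,0,-0.045,0.2,0,0,-0.7,0,0,0,0.2,0,0,-0.8,0,0,0,0.2,0,0,-0.7,0,0,0,0.2]
}}

```text
clock: 8.0
tcp_pos: [0.643, -0.0832, 0.1087]
tool_rot: [0.0, 0.255, 0.967, 0.0]
contact_force: [1.4, 0.2, -0.4]
width: 0.0376
grasp_force: 0.0
```

```bash
python3 -c "
from h import *
feel(); go(.578,.209,.108,2.63)
im,K=cam('scene')
cv2.imwrite('pics/s3.png',cv2.resize(im[220:365,230:450],None,fx=3.6,fy=3.6,interpolation=cv2.INTER_CUBIC)[:,:,::-1])"
```

```text
t 8.0 tcp [ 0.643  -0.0832  0.1087] press [ 0.0295 -0.152 ] F [ 1.4  0.2 -0.4] Tz [-0.009  0.082  0.006] e6 1.846 ang 2.6258 k 0.736 q6 -1.24 w 0.0376 g 0.0
t 8.0 tcp [ 0.643  -0.0832  0.1087] ang 2.626 q6 -1.24 shift [0.2007 0.2221 0.0007] turn units -0.029748004683987396 z-axis [ 0.  0. -1.] w 0.0376
```

View pics/s3.png

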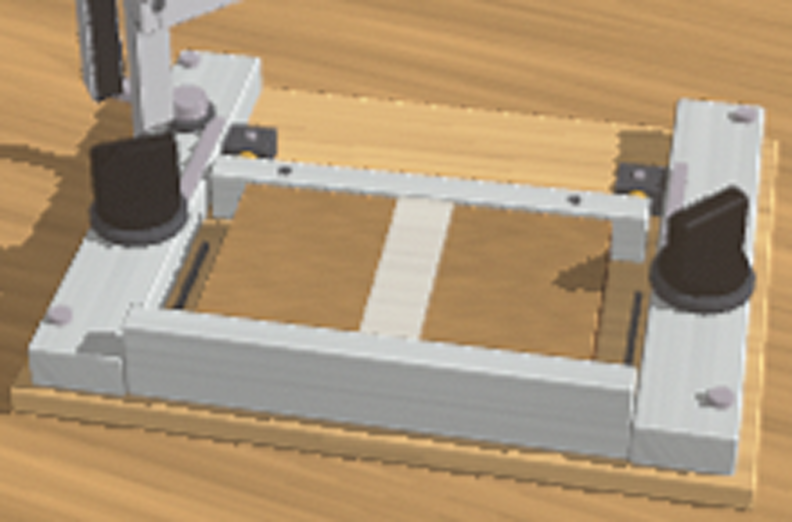

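Both wings have turned and the bar has hardly moved yet. Back to the left knob.

Call:
{"api": "apply_moves", "payload": {
  "increments": [0,0,0,0.0287,0.0317,0,0,0,0,0,0.0287,0.0317,0,0,0,0,0,0.0287,0.0317,0,0,0,0,0,0.0287,0.0317,0,0,0,0,0,0.0287,0.0317,0,0,0,0,0,0.0287,0.0317,0,0,0,0,0,0.0285,0.0319,0,0,0,0,0,0,0,0,0,0,0,0,0,0,0,0]
}}

```text
clock: 8.95
tcp_pos: [0.5796, 0.21, 0.1084]
tool_rot: [-0.0, 0.258, 0.966, -0.0]
contact_force: [0.2, -0.8, 0.4]
width: 0.0469
grasp_force: 0.0
```

```bash
python3 -c "
from h import *
feel(); go(.578,.209,.063,2.63)"
```

```text
t 8.95 tcp [0.5796 0.21   0.1084] press [0.0317 0.148 ] F [ 0.2 -0.8  0.4] Tz [-0.038  0.072  0.042] e6 0.185 ang 2.6205 k 0.741 q6 -0.762 w 0.0469 g 0.0
t 8.95 tcp [0.5796 0.21   0.1084] ang 2.621 q6 -0.762 shift [ 0.0009 -0.0016  0.0454] turn units -0.06794377994992642 z-axis [-0. -0. -1.] w 0.0469
```

Descend, grip, turn left to about 1.5.

Call:
{"api": "apply_moves", "payload": {
  "increments": [0,0,-0.06,0.001,-0.0015,0.022,0,0,0,0,0,0,0.023,0,0,0,0,0,0,0,1,0,0,0,0,0,0,1,0,0,0,0,0,0,1,0,0,0,0,0,0,1,0,0,0,0,0,0,1]
}}

```text
clock: 9.65
tcp_pos: [0.5789, 0.2087, 0.0645]
tool_rot: [0.001, 0.254, 0.967, 0.001]
contact_force: [0.6, -0.4, 3.1]
width: 0.0134
grasp_force: 30.0
```

```bash
python3 -c "
from h import *
feel()"
```

```text
t 9.65 tcp [0.5789 0.2087 0.0645] press [0.0307 0.1469] F [ 0.6 -0.4  3.1] Tz [-0.227 -0.04  -0.159] e6 -0.173 ang 2.6273 k 0.735 q6 -0.77 w 0.0134 g 30.0
```

Call:
{"api": "apply_moves", "payload": {
  "increments": [0,0,0.7,0,0,0,1,0,0,0.7,0,0,0,1,0,0,0.7,0,0,0,1,0,0,0.7,0,0,0,1,0,0,0.7,0,0,0,1,0,0,0.7,0,0,0,1,0,0,0.7,0,0,0,1]
}}

```text
clock: 10.35
tcp_pos: [0.5778, 0.2078, 0.0644]
tool_rot: [-0.0, 0.565, 0.825, -0.001]
contact_force: [-8.5, -6.4, 9.6]
width: 0.014
grasp_force: 30.0
```

```bash
python3 -c "
from h import *
feel()"
```

```text
t 10.35 tcp [0.5778 0.2078 0.0644] press [0.0294 0.1462] F [-8.5 -6.4  9.6] Tz [-1.436  1.878  0.22 ] e6 -1.825 ang 1.9397 k 1.422 q6 -0.082 w 0.014 g 30.0
```

Call:
{"api": "apply_moves", "payload": {
  "increments": [0,0,0,0,0,0,0.2,0,0,0,0,0,0,0.2,0,0,0,0,0,-0.045,0.2,0,0,-0.9,0,0,0,0.2,0,0,-0.9,0,0,0,0.2,0,0,-0.8,0,0,0,0.2]
}}

```text
clock: 10.95
tcp_pos: [0.5784, 0.2086, 0.1088]
tool_rot: [0.0, 0.403, 0.915, 0.0]
contact_force: [-0.2, 0.5, 1.2]
width: 0.0378
grasp_force: 0.0
```

```bash
python3 -c "
from h import *
go(.643,-.083,.108,2.305)"
```

```text
t 10.95 tcp [0.5784 0.2086 0.1088] ang 2.313 q6 -0.456 shift [-0.2586 -0.1495  0.0008] turn units 0.05771124588939228 z-axis [ 0.001  0.    -1.   ] w 0.0378
```

Call:
{"api": "apply_moves", "payload": {
  "increments": [0,0,0,-0.0369,-0.0213,0,0,0,0,0,-0.037,-0.0214,0,0,0,0,0,-0.037,-0.0214,0,0,0,0,0,-0.037,-0.0214,0,0,0,0,0,-0.037,-0.0214,0,0,0,0,0,-0.037,-0.0214,0,0,0,0,0,-0.037,-0.0212,0,0,0,0,0,0,0,0,0,0,0,0,0,0,0,0]
}}

```text
clock: 11.85
tcp_pos: [0.6411, -0.0844, 0.1082]
tool_rot: [-0.0, 0.406, 0.914, 0.0]
contact_force: [-0.7, -0.0, 0.8]
width: 0.0466
grasp_force: 0.0
```

```bash
python3 -c "
from h import *
go(.643,-.083,.063,2.305)"
```

```text
t 11.85 tcp [ 0.6411 -0.0844  0.1082] ang 2.306 q6 -0.923 shift [-0.0003  0.0024  0.0452] turn units 0.006539461405377221 z-axis [-0.  0. -1.] w 0.0466
```

Call:
{"api": "apply_moves", "payload": {
  "increments": [0,0,0,0,0.0022,0.022,0,0,0,0,0,0,0.023,0,0,0,0,0,0,0,1,0,0,0,0,0,0,1,0,0,0,0,0,0,1,0,0,0,0,0,0,1,0,0,0,0,0,0,1]
}}

```text
clock: 12.55
tcp_pos: [0.6424, -0.0831, 0.0647]
tool_rot: [-0.0, 0.406, 0.914, -0.001]
contact_force: [-5.8, -1.6, 4.6]
width: 0.0136
grasp_force: 29.9
```

```bash
python3 -c "
from h import *
feel()"
```

```text
t 12.55 tcp [ 0.6424 -0.0831  0.0647] press [ 0.0289 -0.1517] F [-5.8 -1.6  4.6] Tz [-0.269  1.183  0.076] e6 0.138 ang 2.3065 k 1.055 q6 -0.92 w 0.0136 g 29.9
```

Call:
{"api": "apply_moves", "payload": {
  "increments": [0,0,0.7,0,0,0,1,0,0,0.7,0,0,0,1,0,0,0.7,0,0,0,1,0,0,0.7,0,0,0,1,0,0,0.7,0,0,0,1,0,0,0.7,0,0,0,1]
}}

```text
clock: 13.15
tcp_pos: [0.6423, -0.0831, 0.0647]
tool_rot: [0.0, 0.654, 0.757, -0.001]
contact_force: [-8.6, -3.7, 8.2]
width: 0.0138
grasp_force: 29.9
```

```bash
python3 -c "
from h import *
feel()"
```

```text
t 13.15 tcp [ 0.6423 -0.0831  0.0647] press [ 0.0288 -0.1517] F [-8.6 -3.7  8.2] Tz [-0.786  1.708  0.189] e6 -1.85 ang 1.716 k 1.646 q6 -0.329 w 0.0138 g 29.9
```

Call:
{"api": "apply_moves", "payload": {
  "increments": [0,0,0,0,0,0,0.2,0,0,0,0,0,0,0.2,0,0,0,0,0,-0.045,0.2,0,0,-0.8,0,0,0,0.2,0,0,-0.8,0,0,0,0.2]
}}

```text
clock: 13.65
tcp_pos: [0.6434, -0.0823, 0.1101]
tool_rot: [0.001, 0.561, 0.828, 0.001]
contact_force: [-0.8, -0.1, -0.3]
width: 0.0373
grasp_force: 0.0
```

```bash
cat >> h.py <<'E'
def dots():
    """bar dots in scene view, tracked from scene0 -> world xy at z=.045, press frame"""
    im,K=cam("scene"); ref=cv2.imread("pics/scene0.png")[:,:,::-1]; p=np.load("pose.npy"); o=[]
    for u,v in((309,267),(389.5,275.5)):
        u0,v0=int(round(u)),int(round(v)); T=cv2.resize(np.ascontiguousarray(ref[v0-4:v0+5,u0-5:u0+6]),None,fx=4,fy=4,interpolation=cv2.INTER_CUBIC)
        S=cv2.resize(np.ascontiguousarray(im[v0-10:v0+22,u0-22:u0+16]),None,fx=4,fy=4,interpolation=cv2.INTER_CUBIC)
        r=cv2.matchTemplate(S,T,cv2.TM_CCOEFF_NORMED); _,mx,_,l=cv2.minMaxLoc(r)
        d=np.array([l[0]/4-17,l[1]/4-6]); q=inv(p,onz(K,np.array([u,v])+d,.045)); o.append(q); print("dot",d,round(mx,2),q.round(4), "moved",(q-inv(p,onz(K,(u,v),.045)))[0].round(4))
E
python3 -c "
from h import *
go(.577,.208,.108,1.94);dots()"
```

```text
t 13.65 tcp [ 0.6434 -0.0823  0.1101] ang 1.949 q6 -0.562 shift [0.2943 0.0456 0.0018] turn units 0.0670480387205045 z-axis [ 0.003 -0.    -1.   ] w 0.0373
dot [-0.5  1.5] 0.9 [-0.0161 -0.0801] moved 0.0052
dot [0.   0.75] 0.93 [-0.0196  0.0798] moved 0.0025
```

Call:
{"api": "apply_moves", "payload": {
  "increments": [0,0,0,0.042,0.0065,0,0,0,0,0,0.042,0.0065,0,0,0,0,0,0.042,0.0065,0,0,0,0,0,0.042,0.0065,0,0,0,0,0,0.042,0.0065,0,0,0,0,0,0.042,0.0065,0,0,0,0,0.07,0.042,0.0065,0,0,0,0,0,0,0,0,0,0,0,0,0,0,0,0]
}}

```text
clock: 14.6
tcp_pos: [0.5779, 0.2087, 0.1084]
tool_rot: [0.0, 0.568, 0.823, -0.0]
contact_force: [-0.1, -0.9, 0.0]
width: 0.047
grasp_force: 0.0
```

```bash
python3 -c "
from h import *
go(.577,.208,.063,1.94)"
```

```text
t 14.6 tcp [0.5779 0.2087 0.1084] ang 1.935 q6 -0.077 shift [-0.0004 -0.0011  0.0454] turn units -0.039137329173756535 z-axis [ 0. -0. -1.] w 0.047
```

Call:
{"api": "apply_moves", "payload": {
  "increments": [0,0,0,0,-0.001,0.022,0,0,0,0,0,0,0.023,0,0,0,0,0,0,0,1,0,0,0,0,0,0,1,0,0,0,0,0,0,1,0,0,0,0,0,0,1,0,0,0,0,0,0,1]
}}

```text
clock: 15.3
tcp_pos: [0.5777, 0.2077, 0.0644]
tool_rot: [0.001, 0.568, 0.823, 0.001]
contact_force: [-0.5, -0.9, 4.2]
width: 0.0139
grasp_force: 30.0
```

```bash
python3 -c "
from h import *
feel()"
```

```text
t 15.3 tcp [0.5777 0.2077 0.0644] press [0.0293 0.1461] F [-0.5 -0.9  4.2] Tz [-0.249  0.178  0.077] e6 0.1 ang 1.9334 k 1.429 q6 -0.077 w 0.0139 g 30.0
```

Call:
{"api": "apply_moves", "payload": {
  "increments": [0,0,0.6,0,0,0,1,0,0,0.6,0,0,0,1,0,0,0.6,0,0,0,1]
}}

```text
clock: 15.6
tcp_pos: [0.5771, 0.2075, 0.0644]
tool_rot: [0.0, 0.668, 0.744, -0.0]
contact_force: [-5.2, -2.5, 7.7]
width: 0.0137
grasp_force: 30.0
```

```bash
python3 -c "
from h import *
feel()"
```

```text
t 15.6 tcp [0.5771 0.2075 0.0644] press [0.0288 0.1461] F [-5.2 -2.5  7.7] Tz [-0.597  1.061  0.203] e6 -1.55 ang 1.6791 k 1.683 q6 0.178 w 0.0137 g 30.0
```

Call:
{"api": "apply_moves", "payload": {
  "increments": [0,0,0.6,0,0,0,1,0,0,0.6,0,0,0,1,0,0,0.5,0,0,0,1]
}}

```text
clock: 15.9
tcp_pos: [0.5766, 0.2076, 0.0644]
tool_rot: [-0.0, 0.751, 0.66, -0.001]
contact_force: [-8.6, -2.1, 9.9]
width: 0.014
grasp_force: 30.0
```

```bash
python3 -c "
from h import *
feel();dots()"
```

```text
t 15.9 tcp [0.5766 0.2076 0.0644] press [0.0283 0.1463] F [-8.6 -2.1  9.9] Tz [-0.622  1.895  0.184] e6 -1.01 ang 1.4419 k 1.92 q6 0.415 w 0.014 g 30.0
dot [-0.5  1.5] 0.9 [-0.0161 -0.0801] moved 0.0052
dot [0.   1.25] 0.93 [-0.018  0.08 ] moved 0.0041
```

Call:
{"api": "apply_moves", "payload": {
  "increments": [0,0,0,0,0,0,0.2,0,0,0,0,0,0,0.2,0,0,0,0,0,-0.045,0.2,0,0,-1,0,0,0,0.2,0,0,-0.9,0,0,0,0.2]
}}

```text
clock: 16.45
tcp_pos: [0.5778, 0.2079, 0.1098]
tool_rot: [0.001, 0.654, 0.757, 0.001]
contact_force: [-0.4, -0.1, -0.0]
width: 0.0377
grasp_force: 0.0
```

```bash
python3 -c "
from h import *
go(.6425,-.083,.108,1.71)"
```

```text
t 16.45 tcp [0.5778 0.2079 0.1098] ang 1.716 q6 0.141 shift [-0.2972  0.0219  0.0018] turn units 0.04242432752090284 z-axis [ 0.002  0.001 -1.   ] w 0.0377
```

Call:
{"api": "apply_moves", "payload": {
  "increments": [0,0,0,-0.0425,0.0031,0,0,0,0,0,-0.0425,0.0031,0,0,0,0,0,-0.0425,0.0031,0,0,0,0,0,-0.0425,0.0031,0,0,0,0,0,-0.0425,0.0031,0,0,0,0,0,-0.0425,0.0031,0,0,0,0,0.04,-0.0422,0.0031,0,0,0,0,0,0,0,0,0,0,0,0,0,0,0,0]
}}

```text
clock: 17.35
tcp_pos: [0.6399, -0.0843, 0.1082]
tool_rot: [-0.0, 0.659, 0.752, 0.0]
contact_force: [0.0, 0.8, -0.6]
width: 0.0472
grasp_force: 0.0
```

```bash
python3 -c "
from h import *
go(.6425,-.083,.063,1.71)"
```

```text
t 17.35 tcp [ 0.6399 -0.0843  0.1082] ang 1.703 q6 -0.32 shift [0.0009 0.0027 0.0452] turn units -0.04819973190298732 z-axis [-0.  0. -1.] w 0.0472
```

Call:
{"api": "apply_moves", "payload": {
  "increments": [0,0,-0.04,0.0009,0.0024,0.022,0,0,0,0,0,0,0.023,0,0,0,0,0,0,0,1,0,0,0,0,0,0,1,0,0,0,0,0,0,1,0,0,0,0,0,0,1,0,0,0,0,0,0,1,0,0,0.4,0,0,0,1,0,0,0.4,0,0,0,1]
}}

```text
clock: 18.25
tcp_pos: [0.6422, -0.0824, 0.0646]
tool_rot: [0.0, 0.698, 0.716, 0.0]
contact_force: [-4.8, 0.6, 6.1]
width: 0.0136
grasp_force: 30.0
```

```bash
python3 -c "
from h import *
feel()"
```

```text
t 18.25 tcp [ 0.6422 -0.0824  0.0646] press [ 0.0288 -0.151 ] F [-4.8  0.6  6.1] Tz [0.077 1.001 0.239] e6 -1.069 ang 1.5965 k 1.766 q6 -0.21 w 0.0136 g 30.0
```

Call:
{"api": "apply_moves", "payload": {
  "increments": [0,0,0.4,0,0,0,1,0,0,0.4,0,0,0,1]
}}

```text
clock: 18.45
tcp_pos: [0.6422, -0.0824, 0.0646]
tool_rot: [0.0, 0.737, 0.676, 0.0]
contact_force: [-4.3, 0.2, 5.9]
width: 0.0139
grasp_force: 30.0
```

```bash
python3 -c "
from h import *
feel();dots()"
```

```text
t 18.45 tcp [ 0.6422 -0.0824  0.0646] press [ 0.0289 -0.151 ] F [-4.3  0.2  5.9] Tz [0.117 0.907 0.173] e6 -0.975 ang 1.4847 k 1.877 q6 -0.098 w 0.0139 g 30.0
dot [-0.75  2.  ] 0.92 [-0.0143 -0.0802] moved 0.007
dot [-0.25  1.25] 0.92 [-0.0179  0.0796] moved 0.0042
```

Call:
{"api": "apply_moves", "payload": {
  "increments": [0,0,0,0,0,0,0.2,0,0,0,0,0,0,0.2,0,0,0.2,0,0,-0.045,0.2,0,0,0,0,0,0,0.2]
}}

```text
clock: 18.9
tcp_pos: [0.6445, -0.0828, 0.1141]
tool_rot: [0.003, 0.746, 0.666, 0.002]
contact_force: [0.3, -0.4, 0.7]
width: 0.037
grasp_force: 0.0
```

```bash
python3 -c "
from h import *
go(.577,.208,.108,1.435)"
```

```text
t 18.9 tcp [ 0.6445 -0.0828  0.1141] ang 1.458 q6 -0.072 shift [ 0.2814 -0.0998  0.0051] turn units 0.16703255267285927 z-axis [ 0.008 -0.001 -1.   ] w 0.037
```

Call:
{"api": "apply_moves", "payload": {
  "increments": [0,0,0,0.0402,-0.0141,0,0,0,0,0,0.0402,-0.0141,0,0,0,0,0,0.0402,-0.0141,0,0,0,0,0,0.0402,-0.0141,0,0,0,0,0,0.0402,-0.0141,0,0,0,0,0,0.0402,-0.014,0,0,0,0,0.1,0.0402,-0.014,0,0,0,0,0,0,0,0,0,0,0,0,0,0,0,0]
}}

```text
clock: 19.8
tcp_pos: [0.5757, 0.2089, 0.1085]
tool_rot: [0.0, 0.75, 0.662, 0.0]
contact_force: [-0.2, -0.5, 0.1]
width: 0.0467
grasp_force: 0.0
```

```bash
python3 -c "
from h import *
go(.577,.208,.063,1.435)"
```

```text
t 19.8 tcp [0.5757 0.2089 0.1085] ang 1.447 q6 0.412 shift [-0.0007  0.0014  0.0455] turn units 0.08522777068778266 z-axis [ 0. -0. -1.] w 0.0467
```

Call:
{"api": "apply_moves", "payload": {
  "increments": [0,0,0,-0.0007,0.0012,0.022,0,0,0,0,0,0,0.023,0,0,0,0,0,0,0,1,0,0,0,0,0,0,1,0,0,0,0,0,0,1,0,0,0,0,0,0,1,0,0,0,0,0,0,1,0,0,0.4,0,0,0,1,0,0,0.4,0,0,0,1]
}}

```text
clock: 20.7
tcp_pos: [0.5764, 0.2075, 0.0645]
tool_rot: [-0.0, 0.786, 0.618, -0.0]
contact_force: [-9.4, -0.5, 9.4]
width: 0.0138
grasp_force: 30.0
```

```bash
python3 -c "
from h import *
feel()"
```

```text
t 20.7 tcp [0.5764 0.2075 0.0645] press [0.028  0.1463] F [-9.4 -0.5  9.4] Tz [-0.259  1.805  0.201] e6 -1.044 ang 1.3315 k 2.03 q6 0.525 w 0.0138 g 30.0
```

Call:
{"api": "apply_moves", "payload": {
  "increments": [0,0,0.4,0,0,0,1,0,0,0.4,0,0,0,1]
}}

```text
clock: 20.9
tcp_pos: [0.5761, 0.2076, 0.0645]
tool_rot: [-0.0, 0.82, 0.573, -0.001]
contact_force: [-10.4, -0.8, 9.5]
width: 0.0142
grasp_force: 30.0
```

```bash
python3 -c "
from h import *
feel();dots()"
```

```text
t 20.9 tcp [0.5761 0.2076 0.0645] press [0.0278 0.1464] F [-10.4  -0.8   9.5] Tz [-0.153  2.13   0.201] e6 -0.949 ang 1.2197 k 2.142 q6 0.637 w 0.0142 g 30.0
dot [-0.75  2.  ] 0.92 [-0.0143 -0.0802] moved 0.007
dot [0.   1.75] 0.92 [-0.0163  0.0802] moved 0.0058
```

Call:
{"api": "apply_moves", "payload": {
  "increments": [0,0,0.4,0,0,0,1,0,0,0.4,0,0,0,1]
}}

```text
clock: 21.15
tcp_pos: [0.5759, 0.2077, 0.0645]
tool_rot: [-0.001, 0.85, 0.526, -0.001]
contact_force: [-12.3, 1.1, 10.9]
width: 0.0138
grasp_force: 30.0
```

```bash
python3 -c "
from h import *
feel();dots()"
```

```text
t 21.15 tcp [0.5759 0.2077 0.0645] press [0.0276 0.1465] F [-12.3   1.1  10.9] Tz [-0.016  2.49   0.258] e6 -1.018 ang 1.1082 k 2.254 q6 0.748 w 0.0138 g 30.0
dot [-1.  2.] 0.92 [-0.0142 -0.0806] moved 0.0071
dot [-0.25  1.75] 0.94 [-0.0162  0.0797] moved 0.0058
```

Call:
{"api": "apply_moves", "payload": {
  "increments": [0,0,0.2,-0.0007,-0.0013,0,1]
}}

```text
clock: 21.3
tcp_pos: [0.5756, 0.2077, 0.0645]
tool_rot: [0.0, 0.857, 0.515, 0.001]
contact_force: [3.6, 1.9, 1.4]
width: 0.014
grasp_force: 30.0
```

```bash
python3 -c "
from h import *
feel()"
```

```text
t 21.3 tcp [0.5756 0.2077 0.0645] press [0.0273 0.1466] F [3.6 1.9 1.4] Tz [ 0.198 -0.688  0.174] e6 -0.461 ang 1.0817 k 2.28 q6 0.775 w 0.014 g 30.0
```

Call:
{"api": "apply_moves", "payload": {
  "increments": [0,0,0.2,0,0,0,1]
}}

```text
clock: 21.4
tcp_pos: [0.5756, 0.2077, 0.0645]
tool_rot: [0.0, 0.865, 0.502, 0.001]
contact_force: [-3.3, 1.6, 6.7]
width: 0.0134
grasp_force: 30.0
```

```bash
python3 -c "
from h import *
feel();dots()"
```

```text
t 21.4 tcp [0.5756 0.2077 0.0645] press [0.0273 0.1466] F [-3.3  1.6  6.7] Tz [0.262 0.728 0.187] e6 -0.454 ang 1.0528 k 2.309 q6 0.804 w 0.0134 g 30.0
dot [-0.75  2.  ] 0.92 [-0.0143 -0.0802] moved 0.007
dot [-0.25  1.75] 0.94 [-0.0162  0.0797] moved 0.0058
```

Call:
{"api": "apply_moves", "payload": {
  "increments": [0,0,0.25,0,0,0,1,0,0,0.25,0,0,0,1]
}}

```text
clock: 21.65
tcp_pos: [0.5755, 0.2078, 0.0645]
tool_rot: [-0.0, 0.882, 0.472, 0.0]
contact_force: [-4.4, 1.9, 8.2]
width: 0.0136
grasp_force: 30.0
```

```bash
python3 -c "
from h import *
feel()"
```

```text
t 21.65 tcp [0.5755 0.2078 0.0645] press [0.0272 0.1467] F [-4.4  1.9  8.2] Tz [0.319 1.03  0.236] e6 -0.571 ang 0.9825 k 2.38 q6 0.874 w 0.0136 g 30.0
```

Call:
{"api": "apply_moves", "payload": {
  "increments": [0,0,0.25,0,0,0,1]
}}

```text
clock: 21.75
tcp_pos: [0.5754, 0.2078, 0.0645]
tool_rot: [-0.0, 0.89, 0.456, 0.0]
contact_force: [-5.7, 2.9, 8.7]
width: 0.0137
grasp_force: 30.0
```

```bash
python3 -c "
from h import *
feel();dots()"
```

```text
t 21.75 tcp [0.5754 0.2078 0.0645] press [0.0272 0.1468] F [-5.7  2.9  8.7] Tz [0.338 1.145 0.208] e6 -0.525 ang 0.9476 k 2.414 q6 0.909 w 0.0137 g 30.0
dot [-0.75  2.  ] 0.91 [-0.0143 -0.0802] moved 0.007
dot [-0.25  2.  ] 0.93 [-0.0154  0.0798] moved 0.0067
```

Call:
{"api": "apply_moves", "payload": {
  "increments": [0,0,0,0,0,0,0.2,0,0,0,0,0,0,0.2,0,0,0,0,0,-0.045,0.2,0,0,-1,0,0,0,0.2,0,0,-1,0,0,0,0.2,0,0,-1,0,0,0,0.2,0,0,-0.8,0,0,0,0.2,0,0,0,0,0,0,0]
}}

```text
clock: 22.6
tcp_pos: [0.5754, 0.2072, 0.1083]
tool_rot: [0.0, 0.738, 0.675, -0.0]
contact_force: [-0.3, 0.2, 0.8]
width: 0.0427
grasp_force: 0.0
```

```bash
python3 -c "
from h import *
go(.6418,-.0825,.108,1.476)
im,K=cam('top')
cv2.imwrite('pics/t4.png',cv2.resize(im[150:300,210:410],None,fx=4,fy=4,interpolation=cv2.INTER_CUBIC)[:,:,::-1])"
```

```text
t 22.6 tcp [0.5754 0.2072 0.1083] ang 1.481 q6 0.375 shift [-0.2826  0.092   0.0004] turn units 0.038107028985230905 z-axis [-0. -0. -1.] w 0.0427
```

View pics/t4.png

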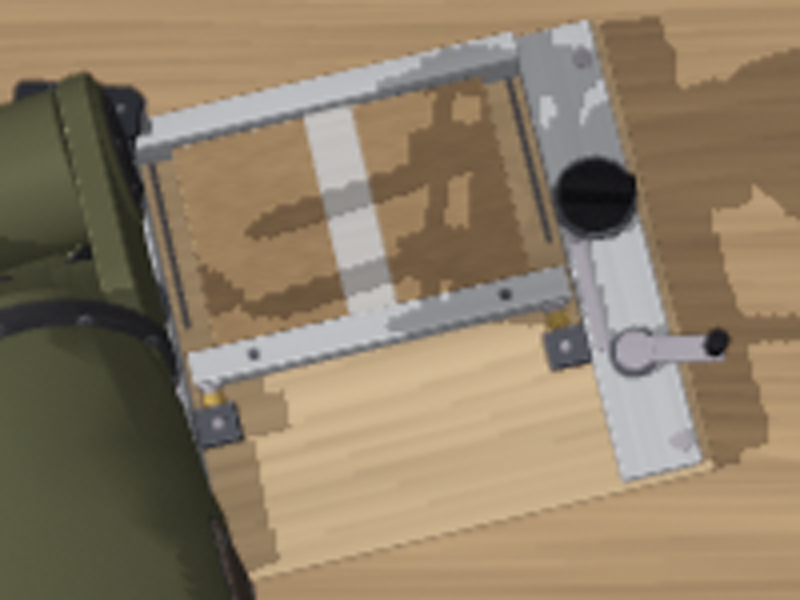

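The top view shows the bar's dots at crop (254,354) and (505,295). Both ends have moved about 7 mm and the bar is nearly square. Now the right knob.

Call:
{"api": "apply_moves", "payload": {
  "increments": [0,0,0,-0.0403,0.0131,0,0,0,0,0,-0.0403,0.0131,0,0,0,0,0,-0.0404,0.0131,0,0,0,0,0,-0.0404,0.0131,0,0,0,0,0,-0.0404,0.0132,0,0,0,0,0,-0.0404,0.0132,0,0,0,0,0.04,-0.0404,0.0132,0,0,0,0,0,0,0,0,0,0,0,0,0,0,0,0]
}}

```text
clock: 23.55
tcp_pos: [0.6412, -0.0832, 0.1081]
tool_rot: [-0.0, 0.742, 0.671, -0.0]
contact_force: [-0.1, -0.2, 0.3]
width: 0.0468
grasp_force: 0.0
```

```bash
python3 -c "
from h import *
go(.6418,-.0825,.063,1.476)
_,K=cam('top'); p=np.load('pose.npy')
for a in((254,354),(505,295),(257,366),(509,306)): print(inv(p,onz(K,(210+a[0]/4-.4,150+a[1]/4-.4),.045)).round(4))
for a in((145,150),(518,66),): print(inv(p,onz(K,(210+a[0]/4-.4,150+a[1]/4-.4),.06)).round(4))
"
```

```text
t 23.55 tcp [ 0.6412 -0.0832  0.1081] ang 1.47 q6 -0.085 shift [0.0007 0.0006 0.0451] turn units -0.044076605046746306 z-axis [-0.  0. -1.] w 0.0468
[-0.0157  0.0774]
[-0.0166 -0.0823]
[-0.0234  0.0772]
[-0.0239 -0.0831]
[0.1229 0.1139]
[ 0.1196 -0.1239]
```

Call:
{"api": "apply_moves", "payload": {
  "increments": [0,0,0,0.0007,0.0006,0.022,0,0,0,0,0,0,0.023,0,0,0,0,0,0,0,1,0,0,0,0,0,0,1,0,0,0,0,0,0,1,0,0,0,0,0,0,1,0,0,0,0,0,0,1]
}}

```text
clock: 24.3
tcp_pos: [0.6422, -0.0817, 0.0645]
tool_rot: [0.0, 0.74, 0.672, 0.0]
contact_force: [-2.5, 0.9, 3.7]
width: 0.0138
grasp_force: 30.0
```

```bash
python3 -c "
from h import *
feel()"
```

```text
t 24.3 tcp [ 0.6422 -0.0817  0.0645] press [ 0.029  -0.1504] F [-2.5  0.9  3.7] Tz [0.159 0.369 0.167] e6 0.145 ang 1.4742 k 1.888 q6 -0.087 w 0.0138 g 30.0
```

Call:
{"api": "apply_moves", "payload": {
  "increments": [0,0,0.25,0,0,0,1,0,0,0.25,0,0,0,1,0,0,0.25,0,0,0,1]
}}

```text
clock: 24.6
tcp_pos: [0.6424, -0.0817, 0.0645]
tool_rot: [0.0, 0.775, 0.632, 0.0]
contact_force: [-1.0, 0.8, 5.3]
width: 0.0136
grasp_force: 30.0
```

```bash
python3 -c "
from h import *
feel()"
```

```text
t 24.6 tcp [ 0.6424 -0.0817  0.0645] press [ 0.0291 -0.1504] F [-1.   0.8  5.3] Tz [0.175 0.344 0.178] e6 -0.541 ang 1.3682 k 1.994 q6 0.019 w 0.0136 g 30.0
```

Call:
{"api": "apply_moves", "payload": {
  "increments": [0,0,0.25,0,0,0,1,0,0,0.25,0,0,0,1]
}}

```text
clock: 24.8
tcp_pos: [0.6424, -0.0818, 0.0645]
tool_rot: [0.001, 0.797, 0.605, 0.001]
contact_force: [-1.0, 1.3, 4.6]
width: 0.0137
grasp_force: 30.0
```

```bash
python3 -c "
from h import *
feel();dots()"
```

```text
t 24.8 tcp [ 0.6424 -0.0818  0.0645] press [ 0.0292 -0.1505] F [-1.   1.3  4.6] Tz [0.127 0.24  0.197] e6 -0.537 ang 1.2983 k 2.064 q6 0.089 w 0.0137 g 30.0
dot [-0.75  2.25] 0.91 [-0.0135 -0.08  ] moved 0.0079
dot [-0.25  2.  ] 0.92 [-0.0154  0.0798] moved 0.0067
```

Call:
{"api": "apply_moves", "payload": {
  "increments": [0,0,0.25,0,0,0,1,0,0,0.25,0,0,0,1]
}}

```text
clock: 25.05
tcp_pos: [0.6425, -0.0818, 0.0645]
tool_rot: [0.001, 0.817, 0.577, 0.001]
contact_force: [0.2, 0.7, 5.0]
width: 0.0139
grasp_force: 30.0
```

```bash
python3 -c "
from h import *
feel()"
```

```text
t 25.05 tcp [ 0.6425 -0.0818  0.0645] press [ 0.0293 -0.1505] F [0.2 0.7 5. ] Tz [0.107 0.168 0.151] e6 -0.579 ang 1.2293 k 2.133 q6 0.158 w 0.0139 g 30.0
```

Call:
{"api": "apply_moves", "payload": {
  "increments": [0,0,0.25,0,0,0,1,0,0,0.25,0,0,0,1]
}}

```text
clock: 25.25
tcp_pos: [0.6426, -0.0819, 0.0646]
tool_rot: [0.001, 0.837, 0.548, 0.001]
contact_force: [-0.0, 1.1, 5.7]
width: 0.014
grasp_force: 30.0
```

```bash
python3 -c "
from h import *
feel();dots()"
```

```text
t 25.25 tcp [ 0.6426 -0.0819  0.0646] press [ 0.0293 -0.1506] F [-0.   1.1  5.7] Tz [0.099 0.016 0.225] e6 -0.531 ang 1.1594 k 2.203 q6 0.228 w 0.014 g 30.0
dot [-0.75  2.5 ] 0.9 [-0.0126 -0.0798] moved 0.0087
dot [-0.25  2.25] 0.92 [-0.0146  0.0799] moved 0.0075
```

Call:
{"api": "apply_moves", "payload": {
  "increments": [0,0,0.2,0,0,0,1,0,0,0.2,0,0,0,1]
}}

```text
clock: 25.5
tcp_pos: [0.6426, -0.0818, 0.0645]
tool_rot: [0.001, 0.851, 0.524, 0.001]
contact_force: [0.5, 0.5, 4.3]
width: 0.0139
grasp_force: 30.0
```

```bash
python3 -c "
from h import *
feel()"
```

```text
t 25.5 tcp [ 0.6426 -0.0818  0.0645] press [ 0.0294 -0.1506] F [0.5 0.5 4.3] Tz [ 0.085 -0.001  0.214] e6 -0.404 ang 1.1039 k 2.258 q6 0.284 w 0.0139 g 30.0
```

Call:
{"api": "apply_moves", "payload": {
  "increments": [0,0,0.2,0,0,0,1]
}}

```text
clock: 25.6
tcp_pos: [0.6427, -0.0819, 0.0645]
tool_rot: [0.001, 0.859, 0.512, 0.001]
contact_force: [0.8, 1.2, 4.7]
width: 0.0141
grasp_force: 30.0
```

```bash
python3 -c "
from h import *
feel();dots()"
```

```text
t 25.6 tcp [ 0.6427 -0.0819  0.0645] press [ 0.0294 -0.1506] F [0.8 1.2 4.7] Tz [ 0.052 -0.023  0.243] e6 -0.393 ang 1.0758 k 2.286 q6 0.312 w 0.0141 g 30.0
dot [-0.75  2.5 ] 0.9 [-0.0126 -0.0798] moved 0.0087
dot [-0.25  2.25] 0.92 [-0.0146  0.0799] moved 0.0075
```

Call:
{"api": "apply_moves", "payload": {
  "increments": [0,0,0,0,0,0,0.2,0,0,0,0,0,0,0.2,0,0,0,0,0,-0.045,0.2,0,0,0.95,0,0,0,0.2,0,0,0,0,0,0,0,0,0,0,0,0,0,0]
}}

```text
clock: 26.25
tcp_pos: [0.6415, -0.0818, 0.1075]
tool_rot: [-0.001, 0.89, 0.456, -0.001]
contact_force: [0.1, -0.4, 0.3]
width: 0.0463
grasp_force: 0.0
```

```bash
python3 -c "
from h import *
go(.5755,.208,.108,.94);dots()"
```

```text
t 26.25 tcp [ 0.6415 -0.0818  0.1075] ang 0.947 q6 0.44 shift [ 0.1967 -0.2228 -0.0003] turn units 0.05084943718595052 z-axis [-0.002  0.    -1.   ] w 0.0463
dot [-0.75  2.5 ] 0.9 [-0.0126 -0.0798] moved 0.0087
dot [-0.25  2.25] 0.92 [-0.0146  0.0799] moved 0.0075
```

Call:
{"api": "apply_moves", "payload": {
  "increments": [0,0,0,0.0281,-0.0319,0,0,0,0,0,0.0281,-0.0319,0,0,0,0,0,0.0281,-0.0319,0,0,0,0,0,0.0281,-0.0318,0,0,0,0,0,0.0281,-0.0318,0,0,0,0,0,0.0281,-0.0318,0,0,0,0,0.05,0.0281,-0.0318,0,0,0,0,0,0,0,0,0,0,0,0,0,0,0,0]
}}

```text
clock: 27.2
tcp_pos: [0.5764, 0.2087, 0.1076]
tool_rot: [-0.0, 0.892, 0.453, -0.001]
contact_force: [0.3, 0.1, 0.0]
width: 0.0468
grasp_force: 0.0
```

```bash
python3 -c "
from h import *
go(.5755,.208,.063,.94)"
```

```text
t 27.2 tcp [0.5764 0.2087 0.1076] ang 0.94 q6 0.918 shift [-0.0011 -0.0003  0.0446] turn units 0.0012466245978817712 z-axis [-0.001 -0.001 -1.   ] w 0.0468
```

Call:
{"api": "apply_moves", "payload": {
  "increments": [0,0,0,-0.001,-0.0003,0.022,0,0,0,0,0,0,0.0226,0,0,0,0,0,0,0,1,0,0,0,0,0,0,1,0,0,0,0,0,0,1,0,0,0,0,0,0,1,0,0,0,0,0,0,1,0,0,0.2,0,0,0,1]
}}

```text
clock: 28.0
tcp_pos: [0.5757, 0.2083, 0.0649]
tool_rot: [-0.0, 0.898, 0.439, 0.0]
contact_force: [-7.2, 2.4, 7.2]
width: 0.0135
grasp_force: 30.0
```

```bash
python3 -c "
from h import *
feel()"
```

```text
t 28.0 tcp [0.5757 0.2083 0.0649] press [0.0275 0.1472] F [-7.2  2.4  7.2] Tz [0.498 1.442 0.205] e6 -0.843 ang 0.9092 k 2.453 q6 0.948 w 0.0135 g 30.0
```

Call:
{"api": "apply_moves", "payload": {
  "increments": [0,0,0.2,0,0,0,1]
}}

```text
clock: 28.1
tcp_pos: [0.5757, 0.2083, 0.0649]
tool_rot: [-0.0, 0.905, 0.426, -0.0]
contact_force: [-7.6, 3.1, 6.6]
width: 0.0137
grasp_force: 30.0
```

```bash
python3 -c "
from h import *
feel();dots()"
```

```text
t 28.1 tcp [0.5757 0.2083 0.0649] press [0.0275 0.1472] F [-7.6  3.1  6.6] Tz [0.477 1.538 0.188] e6 -0.419 ang 0.8804 k 2.482 q6 0.977 w 0.0137 g 30.0
dot [-0.75  2.5 ] 0.9 [-0.0126 -0.0798] moved 0.0087
dot [-0.25  2.25] 0.92 [-0.0146  0.0799] moved 0.0075
```

Call:
{"api": "apply_moves", "payload": {
  "increments": [0,0,0.2,0,0,0,1]
}}

```text
clock: 28.25
tcp_pos: [0.5756, 0.2084, 0.0649]
tool_rot: [-0.001, 0.91, 0.414, -0.0]
contact_force: [-8.4, 3.1, 6.3]
width: 0.0135
grasp_force: 30.0
```

```bash
python3 -c "
from h import *
feel()"
```

```text
t 28.25 tcp [0.5756 0.2084 0.0649] press [0.0275 0.1473] F [-8.4  3.1  6.3] Tz [0.538 1.62  0.24 ] e6 -0.66 ang 0.8533 k 2.509 q6 1.004 w 0.0135 g 30.0
```

Call:
{"api": "apply_moves", "payload": {
  "increments": [0,0,0.2,0,0,0,1]
}}

```text
clock: 28.35
tcp_pos: [0.5756, 0.2084, 0.0649]
tool_rot: [-0.001, 0.916, 0.401, -0.0]
contact_force: [-9.0, 3.0, 7.4]
width: 0.0135
grasp_force: 30.0
```

```bash
python3 -c "
from h import *
feel();dots()"
```

```text
t 28.35 tcp [0.5756 0.2084 0.0649] press [0.0274 0.1473] F [-9.   3.   7.4] Tz [0.586 1.641 0.238] e6 -0.403 ang 0.8246 k 2.537 q6 1.033 w 0.0135 g 30.0
dot [-1.   2.5] 0.9 [-0.0125 -0.0803] moved 0.0088
dot [-0.25  2.25] 0.91 [-0.0146  0.0799] moved 0.0075
```

Call:
{"api": "apply_moves", "payload": {
  "increments": [0,0,0.2,0,0,0,1]
}}

```text
clock: 28.5
tcp_pos: [0.5756, 0.2084, 0.0649]
tool_rot: [-0.001, 0.922, 0.388, -0.0]
contact_force: [-8.1, 3.3, 7.0]
width: 0.014
grasp_force: 30.0
```

```bash
python3 -c "
from h import *
feel()"
```

```text
t 28.5 tcp [0.5756 0.2084 0.0649] press [0.0274 0.1473] F [-8.1  3.3  7. ] Tz [0.646 1.704 0.223] e6 -0.659 ang 0.7974 k 2.565 q6 1.06 w 0.014 g 30.0
```

Call:
{"api": "apply_moves", "payload": {
  "increments": [0,0,0.2,0,0,0,1]
}}

```text
clock: 28.6
tcp_pos: [0.5756, 0.2085, 0.0649]
tool_rot: [-0.001, 0.927, 0.375, -0.0]
contact_force: [-8.2, 4.3, 7.2]
width: 0.0137
grasp_force: 30.0
```

```bash
python3 -c "
from h import *
feel();dots()"
```

```text
t 28.6 tcp [0.5756 0.2085 0.0649] press [0.0274 0.1474] F [-8.2  4.3  7.2] Tz [0.682 1.781 0.221] e6 -0.4 ang 0.7689 k 2.593 q6 1.089 w 0.0137 g 30.0
dot [-0.75  2.5 ] 0.9 [-0.0126 -0.0798] moved 0.0087
dot [0.   2.25] 0.91 [-0.0147  0.0804] moved 0.0074
```

Call:
{"api": "apply_moves", "payload": {
  "increments": [0,0,0.2,0,0,0,1]
}}

```text
clock: 28.75
tcp_pos: [0.5755, 0.2085, 0.0649]
tool_rot: [-0.001, 0.932, 0.362, -0.0]
contact_force: [-8.9, 4.4, 7.0]
width: 0.0139
grasp_force: 30.0
```

```bash
python3 -c "
from h import *
feel()"
```

```text
t 28.75 tcp [0.5755 0.2085 0.0649] press [0.0273 0.1474] F [-8.9  4.4  7. ] Tz [0.728 1.735 0.198] e6 -0.651 ang 0.7416 k 2.62 q6 1.116 w 0.0139 g 30.0
```

Call:
{"api": "apply_moves", "payload": {
  "increments": [0,0,0.2,0,0,0,1,0,0,0.2,0,0,0,1]
}}

```text
clock: 28.95
tcp_pos: [0.5755, 0.2086, 0.0649]
tool_rot: [-0.001, 0.942, 0.336, -0.0]
contact_force: [-9.4, 3.6, 6.6]
width: 0.0137
grasp_force: 30.0
```

```bash
python3 -c "
from h import *
feel();dots()"
```

```text
t 28.95 tcp [0.5755 0.2086 0.0649] press [0.0273 0.1475] F [-9.4  3.6  6.6] Tz [0.821 1.912 0.245] e6 -0.346 ang 0.6851 k 2.677 q6 1.172 w 0.0137 g 30.0
dot [-0.75  2.5 ] 0.9 [-0.0126 -0.0798] moved 0.0087
dot [0.   2.25] 0.92 [-0.0147  0.0804] moved 0.0074
```

Call:
{"api": "apply_moves", "payload": {
  "increments": [0,0,0.2,0,0,0,1]
}}

```text
clock: 29.1
tcp_pos: [0.5754, 0.2086, 0.0649]
tool_rot: [-0.001, 0.946, 0.323, -0.0]
contact_force: [-10.0, 4.6, 7.1]
width: 0.0138
grasp_force: 30.0
```

```bash
python3 -c "
from h import *
feel()"
```

```text
t 29.1 tcp [0.5754 0.2086 0.0649] press [0.0273 0.1475] F [-10.    4.6   7.1] Tz [0.902 1.902 0.256] e6 -0.629 ang 0.6579 k 2.704 q6 1.2 w 0.0138 g 30.0
```

Call:
{"api": "apply_moves", "payload": {
  "increments": [0,0,0.2,0,0,0,1]
}}

```text
clock: 29.2
tcp_pos: [0.5754, 0.2086, 0.0649]
tool_rot: [-0.001, 0.951, 0.309, -0.0]
contact_force: [-9.3, 4.7, 7.6]
width: 0.0138
grasp_force: 30.0
```

```bash
python3 -c "
from h import *
feel();dots()"
```

```text
t 29.2 tcp [0.5754 0.2086 0.0649] press [0.0273 0.1476] F [-9.3  4.7  7.6] Tz [0.875 1.976 0.231] e6 -0.366 ang 0.6293 k 2.733 q6 1.228 w 0.0138 g 30.0
dot [-0.75  2.5 ] 0.9 [-0.0126 -0.0798] moved 0.0087
dot [0.   2.25] 0.92 [-0.0147  0.0804] moved 0.0074
```

```bash
cat >> h.py <<'E'
def tz():
    s,T,a=st(); o=[s["torque"][2]]
    for _ in range(2): ctrl.grab_frame("scene"); o.append(ctrl.state()["torque"][2])
    print("k",round((np.load("pose.npy")[2]-a)%np.pi,3),np.round(o,3),s["clock"])
E
python3 -c "
from h import *
tz()"
```

```text
k 2.735 [0.203 0.198 0.164] 29.25
```

Call:
{"api": "apply_moves", "payload": {
  "increments": [0,0,0.1,0,0,0,1]
}}

```text
clock: 29.45
tcp_pos: [0.5753, 0.2086, 0.0649]
tool_rot: [-0.001, 0.953, 0.303, -0.0]
contact_force: [-10.6, 5.1, 8.1]
width: 0.014
grasp_force: 30.0
```

```bash
python3 -c "
from h import *
tz()"
```

```text
k 2.746 [0.204 0.27  0.286] 29.45
```

Call:
{"api": "apply_moves", "payload": {
  "increments": [0,0,0.1,0,0,0,1]
}}

```text
clock: 29.65
tcp_pos: [0.5754, 0.2086, 0.0649]
tool_rot: [-0.001, 0.955, 0.297, -0.0]
contact_force: [-9.3, 5.2, 7.0]
width: 0.014
grasp_force: 30.0
```

```bash
python3 -c "
from h import *
tz()"
```

```text
k 2.76 [0.258 0.191 0.2  ] 29.65
```

Call:
{"api": "apply_moves", "payload": {
  "increments": [0,0,0.1,0,0,0,1]
}}

```text
clock: 29.85
tcp_pos: [0.5754, 0.2087, 0.0649]
tool_rot: [-0.001, 0.957, 0.29, -0.0]
contact_force: [-8.9, 5.6, 8.3]
width: 0.0138
grasp_force: 30.0
```

```bash
python3 -c "
from h import *
tz()"
```

```text
k 2.774 [0.236 0.257 0.19 ] 29.85
```

Call:
{"api": "apply_moves", "payload": {
  "increments": [0,0,0.2,0,0,0,1]
}}

```text
clock: 30.05
tcp_pos: [0.5753, 0.2087, 0.0649]
tool_rot: [-0.001, 0.961, 0.277, -0.0]
contact_force: [-10.2, 5.5, 7.5]
width: 0.0137
grasp_force: 30.0
```

```bash
python3 -c "
from h import *
tz()"
```

```text
k 2.801 [0.301 0.296 0.202] 30.05
```

Call:
{"api": "apply_moves", "payload": {
  "increments": [0,0,0.2,0,0,0,1]
}}

```text
clock: 30.25
tcp_pos: [0.5753, 0.2087, 0.0649]
tool_rot: [-0.001, 0.965, 0.263, -0.0]
contact_force: [-9.7, 6.2, 8.7]
width: 0.0139
grasp_force: 30.0
```

```bash
python3 -c "
from h import *
tz();dots()"
```

```text
k 2.83 [0.305 0.234 0.216] 30.25
dot [-0.75  2.5 ] 0.9 [-0.0126 -0.0798] moved 0.0087
dot [0.   2.25] 0.92 [-0.0147  0.0804] moved 0.0074
```

Call:
{"api": "apply_moves", "payload": {
  "increments": [0,0,0.1,0,0,0,1]
}}

```text
clock: 30.5
tcp_pos: [0.5753, 0.2088, 0.0649]
tool_rot: [-0.001, 0.967, 0.256, -0.0]
contact_force: [-10.2, 5.6, 7.4]
width: 0.0137
grasp_force: 30.0
```

```bash
python3 -c "
from h import *
tz();feel()"
```

```text
k 2.843 [0.238 0.264 0.263] 30.5
t 30.6 tcp [0.5753 0.2088 0.0649] press [0.0272 0.1478] F [-10.3   6.    7.3] Tz [1.105 2.093 0.263] e6 0.462 ang 0.5183 k 2.844 q6 1.339 w 0.0136 g 30.0
```

Call:
{"api": "apply_moves", "payload": {
  "increments": [0,0,0,0,0,0,0.2,0,0,0,0,0,0,0.2,0,0,0,0,0,-0.045,0.2,0,0,-1,0,0,0,0.2,0,0,-1,0,0,0,0.2,0,0,-1,0,0,0,0.2,0,0,-1,0,0,0,0.2,0,0,0,0,0,0,0]
}}

```text
clock: 31.4
tcp_pos: [0.5763, 0.2075, 0.109]
tool_rot: [0.0, 0.858, 0.513, 0.0]
contact_force: [-0.2, 0.1, 0.6]
width: 0.0425
grasp_force: 0.0
```

```bash
python3 -c "
from h import *
go(.642,-.0818,.108,1.072);dots()"
```

```text
t 31.4 tcp [0.5763 0.2075 0.109 ] ang 1.078 q6 0.778 shift [-0.2238  0.1947  0.0011] turn units 0.045882849250702226 z-axis [ 0. -0. -1.] w 0.0425
dot [-1.   2.5] 0.78 [-0.0125 -0.0803] moved 0.0088
dot [0.   2.25] 0.92 [-0.0147  0.0804] moved 0.0074
```

Call:
{"api": "apply_moves", "payload": {
  "increments": [0,0,0,-0.032,0.0278,0,0,0,0,0,-0.032,0.0278,0,0,0,0,0,-0.032,0.0278,0,0,0,0,0,-0.032,0.0278,0,0,0,0,0,-0.032,0.0278,0,0,0,0,0,-0.032,0.0278,0,0,0,0,0.04,-0.032,0.0278,0,0,0,0,0,0,0,0,0,0,0,0,0,0,0,0]
}}

```text
clock: 32.35
tcp_pos: [0.641, -0.0826, 0.1086]
tool_rot: [-0.0, 0.861, 0.508, -0.0]
contact_force: [0.2, 0.7, -0.5]
width: 0.0472
grasp_force: 0.0
```

```bash
python3 -c "
from h import *
go(.642,-.0818,.063,1.072)"
```

```text
t 32.35 tcp [ 0.641  -0.0826  0.1086] ang 1.066 q6 0.32 shift [0.0012 0.0005 0.0456] turn units -0.045448746641521896 z-axis [-0.  0. -1.] w 0.0472
```

Call:
{"api": "apply_moves", "payload": {
  "increments": [0,0,-0.04,0.0012,0.0005,0.022,0,0,0,0,0,0,0.0235,0,0,0,0,0,0,0,1,0,0,0,0,0,0,1,0,0,0,0,0,0,1,0,0,0,0,0,0,1,0,0,0,0,0,0,1,0,0,0.15,0,0,0,1]
}}

```text
clock: 33.15
tcp_pos: [0.643, -0.0812, 0.0645]
tool_rot: [0.001, 0.864, 0.503, 0.001]
contact_force: [3.8, -1.0, 3.5]
width: 0.0139
grasp_force: 30.0
```

```bash
python3 -c "
from h import *
tz();feel()"
```

```text
k 2.307 [0.225 0.201 0.258] 33.15
t 33.25 tcp [ 0.643  -0.0812  0.0645] press [ 0.0299 -0.15  ] F [ 5.4 -0.8  5.7] Tz [-0.163 -0.715  0.258] e6 0.548 ang 1.054 k 2.308 q6 0.335 w 0.0139 g 30.0
```

Call:
{"api": "apply_moves", "payload": {
  "increments": [0,0,0.15,0,0,0,1]
}}

```text
clock: 33.35
tcp_pos: [0.643, -0.0812, 0.0645]
tool_rot: [0.001, 0.869, 0.494, 0.001]
contact_force: [4.1, -0.2, 5.9]
width: 0.0141
grasp_force: 30.0
```

```bash
python3 -c "
from h import *
tz()"
```

```text
k 2.328 [0.191 0.238 0.239] 33.35
```

Call:
{"api": "apply_moves", "payload": {
  "increments": [0,0,0.15,0,0,0,1]
}}

```text
clock: 33.55
tcp_pos: [0.643, -0.0813, 0.0645]
tool_rot: [0.001, 0.874, 0.485, 0.001]
contact_force: [4.4, -1.5, 5.1]
width: 0.0139
grasp_force: 30.0
```

```bash
python3 -c "
from h import *
tz()"
```

```text
k 2.349 [0.264 0.194 0.165] 33.55
```

Call:
{"api": "apply_moves", "payload": {
  "increments": [0,0,0.15,0,0,0,1]
}}

```text
clock: 33.75
tcp_pos: [0.6431, -0.0813, 0.0645]
tool_rot: [0.001, 0.879, 0.476, 0.001]
contact_force: [4.3, -1.1, 4.4]
width: 0.0137
grasp_force: 30.0
```

```bash
python3 -c "
from h import *
tz();dots()"
```

```text
k 2.37 [0.267 0.297 0.241] 33.75
dot [-0.75  2.5 ] 0.9 [-0.0126 -0.0798] moved 0.0087
dot [0.   2.25] 0.92 [-0.0147  0.0804] moved 0.0074
```

Call:
{"api": "apply_moves", "payload": {
  "increments": [0,0,0.2,0,0,0,1]
}}

```text
clock: 34.0
tcp_pos: [0.6431, -0.0813, 0.0645]
tool_rot: [0.001, 0.886, 0.464, 0.001]
contact_force: [5.8, -1.7, 5.6]
width: 0.0135
grasp_force: 30.0
```

```bash
python3 -c "
from h import *
tz()"
```

```text
k 2.398 [0.205 0.233 0.207] 34.0
```

Call:
{"api": "apply_moves", "payload": {
  "increments": [0,0,0.2,0,0,0,1]
}}

```text
clock: 34.2
tcp_pos: [0.6431, -0.0813, 0.0645]
tool_rot: [0.001, 0.892, 0.451, 0.001]
contact_force: [6.2, -1.3, 4.7]
width: 0.0138
grasp_force: 30.0
```

```bash
python3 -c "
from h import *
tz();tz()"
```

```text
k 2.426 [0.286 0.222 0.234] 34.2
k 2.427 [0.234 0.194 0.191] 34.3
```

Call:
{"api": "apply_moves", "payload": {
  "increments": [0,0,0.15,0,0,0,1]
}}

```text
clock: 34.5
tcp_pos: [0.6432, -0.0814, 0.0645]
tool_rot: [0.001, 0.897, 0.442, 0.001]
contact_force: [5.7, -1.7, 4.9]
width: 0.0138
grasp_force: 30.0
```

```bash
python3 -c "
from h import *
tz();tz();dots()"
```

```text
k 2.447 [0.292 0.278 0.238] 34.5
k 2.447 [0.238 0.177 0.212] 34.6
dot [-0.75  2.5 ] 0.9 [-0.0126 -0.0798] moved 0.0087
dot [0.   2.25] 0.92 [-0.0147  0.0804] moved 0.0074
```

Call:
{"api": "apply_moves", "payload": {
  "increments": [0,0,0,0,0,0,0.1,0,0,0,0,0,0,0.1,0,0,0,0,0,-0.045,0.1,0,0,0,0,0,0,-0.1,0,0,0,0,0,0,-0.1]
}}

```text
clock: 35.25
tcp_pos: [0.6422, -0.0811, 0.109]
tool_rot: [0.0, 0.897, 0.442, 0.0]
contact_force: [1.0, 0.2, -1.0]
width: 0.0496
grasp_force: 0.0
```

```bash
python3 -c "
from h import *
go(.546,-.152,.108);dots()
im,K=cam('top')
m=((im.max(2)<60)).astype(np.uint8); n,l,s,c=cv2.connectedComponentsWithStats(m)
for i in range(1,n):
    if 370<c[i][0]<400 and 220<c[i][1]<260 and s[i][4]>8: print(s[i],onz(K,c[i],.075))
"
```

```text
t 35.25 tcp [ 0.6422 -0.0811  0.109 ] ang 0.915 q6 0.473 shift [-0.1148 -0.033   0.0009] turn units None z-axis [ 0.001 -0.    -1.   ] w 0.0496
dot [-0.75  2.5 ] 0.9 [-0.0126 -0.0798] moved 0.0087
dot [0.   2.25] 0.92 [-0.0147  0.0804] moved 0.0074
```

Call:
{"api": "apply_moves", "payload": {
  "increments": [0,0,0,-0.0287,-0.0083,0,-0.1,0,0,0,-0.0287,-0.0082,0,-0.1,0,0,0,-0.0287,-0.0082,0,-0.1,0,0,0,-0.0287,-0.0083,0,-0.1,0,0,0,0,0,0,-0.1,0,0,0,0,0,0,-0.1]
}}

```text
clock: 35.95
tcp_pos: [0.5457, -0.1521, 0.1078]
tool_rot: [-0.0, 0.897, 0.442, -0.0]
contact_force: [-0.1, 0.6, 0.2]
width: 0.0516
grasp_force: 0.0
```

```bash
python3 -c "
from h import *
go(.546,-.152,.062)
im,K=cam('scene')
cv2.imwrite('pics/s5.png',cv2.resize(im[190:335,200:420],None,fx=3.6,fy=3.6,interpolation=cv2.INTER_CUBIC)[:,:,::-1])"
```

```text
t 35.95 tcp [ 0.5457 -0.1521  0.1078] ang 0.915 q6 0.32 shift [0.0003 0.0002 0.0458] turn units None z-axis [-0.001  0.    -1.   ] w 0.0516
```

View pics/s5.png

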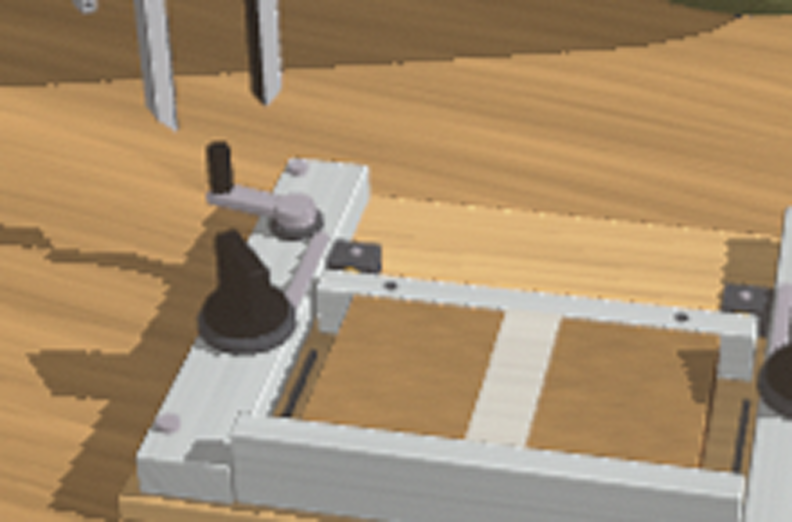

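The open fingers straddle the post, whose top is at crop (218,145). Descend and grip it.

Call:
{"api": "apply_moves", "payload": {
  "increments": [0,0,0,0,0,0.022,-0.1,0,0,0,0,0,0.0225,-0.1,0,0,0,0,0,0,0.5,0,0,0,0,0,0,1,0,0,0,0,0,0,1,0,0,0,0,0,0,1,0,0,0,0,0,0,1,0,0,0,0,0,0,1]
}}

```text
clock: 36.8
tcp_pos: [0.5463, -0.152, 0.0645]
tool_rot: [0.0, 0.897, 0.442, 0.0]
contact_force: [0.4, 1.1, 2.9]
width: 0.0132
grasp_force: 30.0
```

```bash
python3 -c "
from h import *
feel()
s,T,a=st(); pose=np.load('pose.npy')
tp=s['tcp_pos']; q=inv(pose,tp); v=q-np.array([-.07,-.15]); th=np.arctan2(-v[0],-v[1]); print(q,th,np.hypot(*v))
piv=tp[:2]-P([0,0,.22],*(.048*np.array([-np.sin(th),-np.cos(th)])))
prev=tp
for t in np.linspace(th,1.5,10)[1:]:
    w=np.append(piv+P([0,0,.22],*(.048*np.array([-np.sin(t),-np.cos(t)]))),tp[2]); print((T.T@(w-prev)).round(4)); prev=w
"
```

```text
t 36.8 tcp [ 0.5463 -0.152   0.0645] press [-0.08  -0.198] F [0.4 1.1 2.9] Tz [ 0.184  0.122 -0.053] e6 -0.005 ang 0.9156 k 2.446 q6 0.319 w 0.0132 g 30.0
[-0.07995228 -0.19795528] 0.20462779795100242 0.04897710023796228
[-0.0039 -0.0057 -0.    ]
[-0.003  -0.0062 -0.    ]
[-0.0021 -0.0066 -0.    ]
[-0.0011 -0.0068 -0.    ]
[-0.0002 -0.0069 -0.    ]
[ 0.0008 -0.0069 -0.    ]
[ 0.0018 -0.0067 -0.    ]
[ 0.0027 -0.0063 -0.    ]
[ 0.0036 -0.0059 -0.    ]
```

Call:
{"api": "apply_moves", "payload": {
  "increments": [0,0,0,-0.0039,-0.0057,0,1,0,0,0,-0.003,-0.0062,0,1,0,0,0,-0.0021,-0.0066,0,1,0,0,0,-0.0011,-0.0068,0,1,0,0,0,-0.0002,-0.0069,0,1]
}}

```text
clock: 37.3
tcp_pos: [0.5143, -0.1419, 0.0644]
tool_rot: [0.001, 0.897, 0.442, 0.0]
contact_force: [3.8, -4.9, -1.2]
width: 0.013
grasp_force: 30.0
```

```bash
python3 -c "
from h import *
feel()"
```

```text
t 37.3 tcp [ 0.5143 -0.1419  0.0644] press [-0.1089 -0.1811] F [ 3.8 -4.9 -1.2] Tz [-0.961 -0.849 -0.21 ] e6 -0.323 ang 0.9148 k 2.447 q6 0.32 w 0.013 g 30.0
```

Call:
{"api": "apply_moves", "payload": {
  "increments": [0,0,0,0.0008,-0.0069,0,1,0,0,0,0.0018,-0.0067,0,1,0,0,0,0.0027,-0.0063,0,1,0,0,0,0.0036,-0.0059,0,1,0,0,0,0,0,0,1]
}}

```text
clock: 37.8
tcp_pos: [0.4991, -0.1178, 0.0643]
tool_rot: [0.001, 0.897, 0.442, 0.0]
contact_force: [-0.4, -1.7, 2.4]
width: 0.0133
grasp_force: 30.0
```

```bash
python3 -c "
from h import *
feel()
q=inv(np.load('pose.npy'),ctrl.state()['tcp_pos'])-np.array([-.07,-.15]); print(np.arctan2(-q[0],-q[1]))"
```

```text
t 37.8 tcp [ 0.4991 -0.1178  0.0643] press [-0.1185 -0.1543] F [-0.4 -1.7  2.4] Tz [-0.33   0.141 -0.147] e6 0.079 ang 0.9157 k 2.446 q6 0.352 w 0.0133 g 30.0
1.4828367235143591
```

Call:
{"api": "apply_moves", "payload": {
  "increments": [0,0,0,0,0,0,0.1,0,0,0,0,0,0,0.1,0,0,0,0,0,0,0.1,0,0,0,0,0,-0.04,0.1,0,0,0,0,0,-0.04,0.1,0,0,0,0,0,-0.02,0.1,0,0,0,0,0,0,0.1,0,0,0,0,0,0,0.1]
}}

```text
clock: 38.6
tcp_pos: [0.4989, -0.1177, 0.1633]
tool_rot: [-0.0, 0.897, 0.442, -0.0]
contact_force: [-0.0, 0.0, -0.4]
width: 0.0426
grasp_force: 0.0
```

```bash
python3 -c "
from h import *
feel();dots()
im,K=cam('scene')
cv2.imwrite('pics/s6.png',cv2.resize(im[190:335,200:420],None,fx=3.6,fy=3.6,interpolation=cv2.INTER_CUBIC)[:,:,::-1])"
```

```text
t 38.6 tcp [ 0.4989 -0.1177  0.1633] press [-0.1187 -0.1542] F [-0.   0.  -0.4] Tz [-0.068  0.09  -0.033] e6 -0.001 ang 0.9156 k 2.446 q6 0.352 w 0.0426 g 0.0
dot [-0.75  2.5 ] 0.9 [-0.0126 -0.0798] moved 0.0087
dot [0.   2.25] 0.92 [-0.0147  0.0804] moved 0.0074
```

View pics/s6.png

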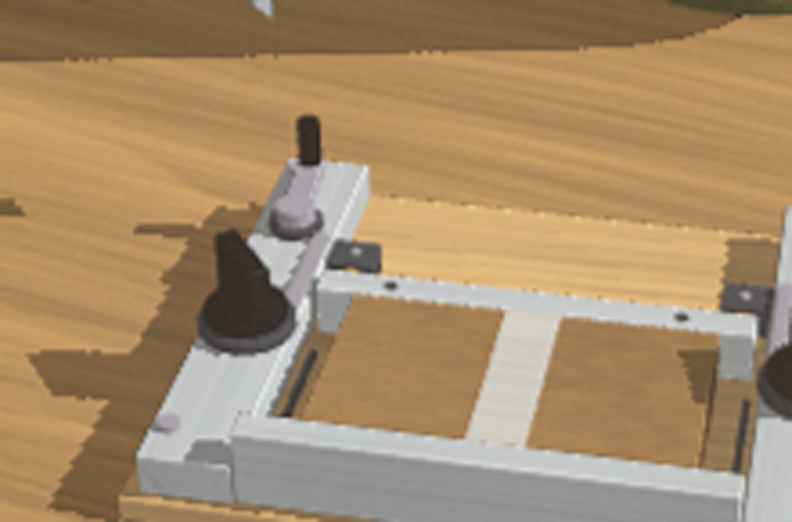

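The lever lies along the rail, the bar and pack haven't moved since nipping up, and the gripper is clear. I'm handing it in.

```bash
python3 -c "
from station import ctrl
print(ctrl.finish_job())"
```

```text
the job is handed in; nothing more can be done
None
```

The job is handed in, with no verdict returned: the pack and bar stopped moving, so I take the pack to be flush on the fence; both jacks are nipped up to about 15 N by feel (give or take 3 N), the lock lever is round to about 1.48 rad, the gripper is clear, and the arm went nowhere near the phone, tape or jar.

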